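# Fetch a trapped battery cell from under a bench riser with a reacher

## Task

The small yellow battery cell, a swollen one, has slipped under the white slatted riser and is caught beneath its spring clip: pick up the reacher, slide its open jaws under the riser around the cell, squeeze the trigger to grip the cell gently but firmly, and draw it out. Set the cell down flat in the blue tray without dropping it, then lay the reacher back on the bench, standing flat on its foot and touching nothing else. Use only the reacher on the cell, never crush it, do not push hard on the riser, and leave everything else where it is.

Things in the scene. Friction and masses are not known exactly. Their poses are not given: they have to be found in the camera images.
- reacher_handle (a point): Middle of the handle of the loose reacher (205 mm long, 0.25 kg, balanced here), 31 mm above its flat underside; x along it to the jaws, z up. Grip from above across y: 56 mm wide released; black fixed face at y -28 mm (90 mm long, 8 to 54 mm above underside), red trigger face at y +28 mm (56 mm long, 12 to 50 mm up). Foot below: 56 mm wide, 8 mm high. Shaft and head are 19 to 31 mm up
- reacher_mouth (a point): Where the middle of a gripped cell belongs: 158 mm ahead (x) of the reacher's handle point, midway between the jaws, 10 mm above the underside; axes as the handle's. 18 mm behind it the throat, a 14 mm wide stop and skid that reaches down to the underside; head 56 mm wide behind that; jaw tips 6 mm ahead
- trigger (a joint): Red trigger's travel in m: 0 released, 0.014 full. Each jaw moves inward as far as the trigger; they meet the cell at 0.008 to 0.011. Return spring: 6 N to start, 9.2 N at 0.008, 10.4 N at 0.011. Each jaw presses with half of the squeeze beyond that. A hold under 6 N leaves it released. Fingers that close evenly shift the whole tool sideways, towards its own +y, by half of the travel
- jaw_left: Left (+y) jaw of the reacher, black rubber plate 36 mm long, 5 mm thick, 2 to 28 mm above the underside. Origin: rear end of its inner face, level with the underside. Inner faces are 42 mm apart when released
- jaw_right: Right (-y) jaw of the reacher, as the left one, mirrored
- cell_centre (a point): Centre of the loose battery cell's  yellow, blue band, 36 (x) x 20 (y) x 16 (z) mm, 55 g, the +y side swollen by 0 to 6 mm, so 20 to 26 mm wide: feel it. It lies on the bench some 50 mm inside the riser, an end facing out; a spring clip's rubber foot, 12 mm wide, presses its far half down with 3 N: pulling it out takes up to 8 N. Each jaw needs 5 N or more; over 15 N from a jaw damages it
- riser_front (a point): Middle of the front opening of the fixed white slatted riser, 24 mm up; x points into the gap, z up. The opening is 224 mm wide between two legs and 48 mm high, the gap 160 mm deep, the top (6 mm slats 24 mm apart) 54 mm above the bench; a solder reel (40 mm wide, 22 mm high) stands on it near its left rear corner
- tray: Fixed shallow blue tray with grey floor, 140 (x) x 120 (y) mm outside, walls 4 mm thick and 15 mm high, floor 4 mm above the bench; origin under its centre at bench level
Things that resemble listed ones, but are neither listed nor needed, are in the scene too. Several things have the shape of the tray; the one meant has the colours described above.

How it is judged:
By the outcome, as a careful person would: the job done as asked, in the order asked, and still so for the second after the job is handed in, with the robot touching nothing.
It also fails if it takes over 72 s, if anything falls off the work surface, if the arm or the gripper's body presses on something with over 40 N, if the wrist force passes 120 N, or if a joint passes its speed limit or range.

## Robot

A 7-joint arm with a two-finger parallel gripper is mounted at the origin on the work surface. World frame = base frame: x ahead of the robot, y to its left, z up, the work surface at z = 0. Lengths are in m, angles in rad, forces in N, time in s.
With the tool pointing down it reaches from about 0.425 to 1.025 m from the base axis. Payload 3.6 kg.
Tool frame: the origin (TCP) lies midway between the tips of the shut fingers; the grasp point (between the pads) lies r.grip_point_offset behind it (r.grip_point_offset is the distance from the TCP to the grasp point, in m); z points along the fingers, y is the direction in which the jaws open and shut (so a half turn about z gives the same grasp; the last joint's range is limited). The gripper opens to 85 mm and grips with 20 to 120 N. Pads are 22 mm wide; open, the fingers measure 114 mm over their backs; the gripper's body (76 mm by 85 mm) begins 54 mm behind the grasp point. The pads swing forward as they close: fully open they stand 13 mm farther back than shut.
Start: joints at [-1.258, 0.591, 0.048, 1.609, -0.033, 0.943, -0.034], TCP at [0.286, 0.666, 0.2] pointing down, gripper open.
Joint ranges: [-2.69, 2.69], [-0.47, 2.24], [-1.27, 1.36], [0.19, 2.51], [-1.53, 4.68], [0.08, 2.07], [-3.09, 3.09]. Speed limits (rad/s): [2.57, 2.57, 3.14, 3.14, 3.14, 3.14, 3.14].

## Interface

Orientations are given as a unit quaternion [w, x, y, z].
In Python, from workcell import monitor, snapshot, sign_off, r gives the robot as it stands.
- The arm moves only by the tool send_rows, never from a script. Its argument "motion" is a list of rows, each a list of 7 numbers: the turn, a rotation vector about the tool's x, y, z in rad, then the shift along the tool's x, y, z in mm, then the opening, from 0 (shut) to 1 (fully open). A call has 1 to 20 rows; each row is the pose to reach, as a shift and turn from the pose measured when the call began, along the tool's axes at that moment; what a row does not reach only later rows make up. A row lasts 1/10 s, in which the tool goes at most 50 mm and 8.59 degrees, less where a joint would pass 70% of its speed; a pose out of reach is approached as far as the arm can. A call with a gripper value outside its range is refused whole. The fingers move at their own pace and stop on an object; the grip force is fixed at half the most. Time passes only in rows, so rows that repeat a pose let the fingers close. It gives the time, the measured TCP pose, the force and the opening at its end, in the units of the state.
- monitor.get_state(): the state, without advancing time (a new reading comes with each control period).
- snapshot(name): name is "side" or "top" or "wrist"; returns a dict with "pixels" (400x640x3 uint8, red, green, blue), "z_map" (400x640 float32, m along the optical axis (not along the pixel's ray), 0 where there is no reading), "fovy" (degrees; the focal length in pixels is half the picture's height over the tangent of half this angle, whatever the lens; pixels are square), "cx", "cy" (the principal point, pixels), "k1" (the pictures are not rectified: a ray, as slopes to the right and down, at radius r is drawn at 1 + k1 r^2 times it, then the intrinsics apply), "cam_to_world" (4x4, takes a point from camera to world coordinates); the wrist camera has in their place "T_tool_cam" (4x4, takes a point from camera to tool coordinates, whose origin is the TCP and whose axes are the flange's). Camera axes: x right, y down, z forward; pixel columns grow to the right and rows downward; lengths in m; the calibration is good to about 2 mm. A picture is of the moment at which its call begins: read the wrist's pose just before it.
- sign_off(): hands the job in, once; it reports no verdict.
The state is a dict: "clock": time; "joint_positions": joint angles; "qvel": joint speeds; "effort": joint torques, N m; "tool_pos": TCP position; "eef_rot": TCP orientation; "wrist_force": force on the tool from outside, world axes, zero at the start; "moment": the same for the moment, N m; "grip_width": opening from 0.0 (shut) to 1.0 (fully open).
Only numpy, scipy, OpenCV 4.12 (cv2) and the standard library are available. Lean on these libraries where they do the work, as an engineer would, in place of code of your own. Each camera call takes 0.05 s, during which the arm holds its last target. There are 200 camera calls.

## Working session

There is one attempt and no reset: what is moved stays moved. The work goes in short steps, Python scripts to look and compute and a tool call to move; the robot and the scene stay as the last step left them, time stands still between calls to the robot, and variables do not carry over. Pictures are saved under pics/ and viewed, about 8 in all and at most 12, crops included, and the job is handed in when it is done.

Besides the shell and the picture viewer there is one more tool, called after "Request:" by a JSON object that holds its "fn" and its "kwargs", one argument or row to a line. send_rows: Moves the arm, as the interface text tells. Its arguments: {"type":"object","properties":{"motion":{"type":"array"}},"required":["motion"]}

```bash
ls; mkdir -p pics; cat > h.py <<'E'
import numpy as np, cv2
from workcell import monitor, snapshot, sign_off, r
from scipy.spatial.transform import Rotation as R
def pose():
    s=monitor.get_state(); q=s["eef_rot"]; T=np.eye(4)
    T[:3,:3]=R.from_quat([q[1],q[2],q[3],q[0]]).as_matrix(); T[:3,3]=s["tool_pos"]; return T
def snap(name,fn=None):
    T=pose(); d=snapshot(name)
    d["T"]=T@np.array(d["T_tool_cam"]) if "T_tool_cam" in d else np.array(d["cam_to_world"])
    if fn: cv2.imwrite("pics/"+fn,d["pixels"][...,::-1])
    np.save("pics/"+(fn or name)+".npy",d,allow_pickle=True); return d
def K(d):
    f=200/np.tan(np.radians(d["fovy"])/2); return np.array([[f,0,d["cx"]],[0,f,d["cy"]],[0,0,1]])
def rays(d,uv):
    uv=np.array(uv,float).reshape(-1,1,2)
    p=cv2.undistortPoints(uv,K(d),np.array([d["k1"],0,0,0.])).reshape(-1,2)
    return np.c_[p,np.ones(len(p))]
def w_depth(d,uv):
    uv=np.array(uv).reshape(-1,2).astype(int); z=d["z_map"][uv[:,1],uv[:,0]]
    return (rays(d,uv)*z[:,None])@d["T"][:3,:3].T+d["T"][:3,3]
def w_plane(d,uv,h):
    v=rays(d,uv)@d["T"][:3,:3].T; o=d["T"][:3,3]; return o+v*((h-o[2])/v[:,2:])
def proj(d,P):
    Ti=np.linalg.inv(d["T"]); P=np.atleast_2d(P)
    return cv2.projectPoints(P.astype(float),cv2.Rodrigues(Ti[:3,:3])[0],Ti[:3,3],K(d),np.array([d["k1"],0,0,0.]))[0].reshape(-1,2)
def load(fn): return np.load("pics/"+fn+".npy",allow_pickle=True).item()
E
python3 - <<'E'
from h import *
for n in("top","side"):
    d=snap(n,n+"0.png"); print(n,d["fovy"],d["k1"],d["T"].round(3).tolist())
print(monitor.get_state(), r.grip_point_offset)
E
```

```text
pics
top 42.46201502667008 -0.1455499493372475 [[-0.006, -0.991, 0.133, 0.334], [-1.0, 0.003, -0.019, 0.02], [0.018, -0.133, -0.991, 1.254], [0.0, 0.0, 0.0, 1.0]]
side 56.47429812622979 -0.011354224563048234 [[-0.994, -0.064, 0.086, 0.418], [-0.106, 0.675, -0.73, 0.687], [-0.011, -0.735, -0.678, 0.679], [0.0, 0.0, 0.0, 1.0]]
{'clock': 0.1, 'joint_positions': array([-1.25851111,  0.59199529,  0.04828546,  1.60973237, -0.03332329,
        0.9426863 , -0.03371198]), 'qvel': array([ 1.62378905e-03, -1.65166816e-03, -8.51971428e-04, -4.03991341e-03,
        1.23138408e-03, -6.16435687e-05,  4.59186076e-04]), 'effort': array([ 4.39992029e-03, -5.49992681e+01,  1.55297264e+00, -1.98825073e+01,
        9.67544038e-03,  3.83729290e-03,  3.13611793e-05]), 'tool_pos': array([0.28583894, 0.66537562, 0.19846359]), 'eef_rot': array([-1.62339817e-04,  2.01469435e-01,  9.79494283e-01, -9.95226924e-04]), 'wrist_force': array([ 1.02695253, -0.6463325 , -0.28710724]), 'moment': array([ 0.00390158, -0.00022355, -0.00647766]), 'grip_width': 1.0046776057134197} 0.0187
```

View pics/top0.png

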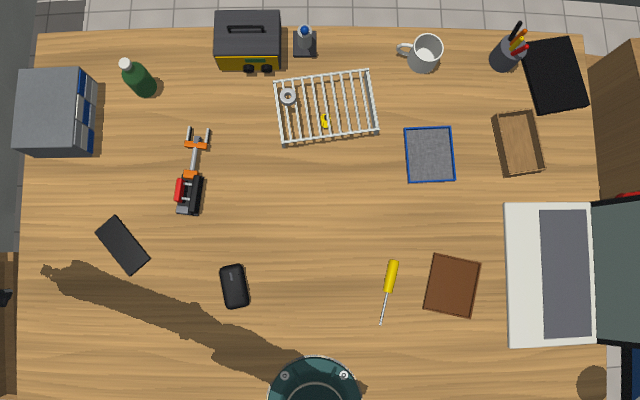

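View pics/side0.png

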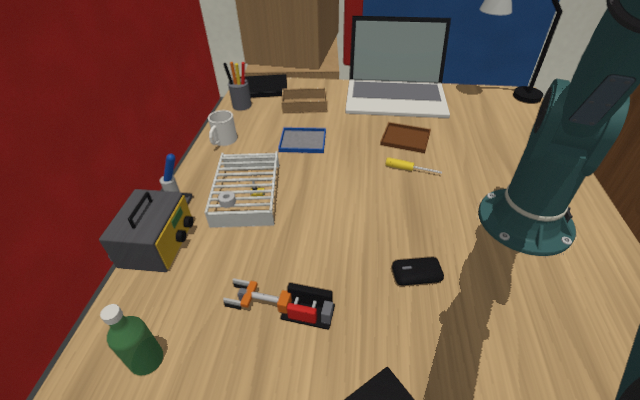

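Top view: reacher handle at (188,195), jaws at (197,132); riser (275-378, 70-145) with cell at (325,121) and reel at (288,96); blue tray with grey floor at (430,153). The side view agrees.

```bash
python3 - <<'E'
from h import *
for n,pts in (("top0.png",dict(jawL=(187,128),jawR=(209,129),head=(196,144),handle=(190,195),red=(180,190),blk=(196,190),cell=(325,121),rFL=(283,143),rFR=(378,130),rBL=(275,82),rBR=(368,70),reel=(288,92),tTL=(405,128),tTR=(452,127),tBL=(408,182),tBR=(455,180),tc=(430,155))),
 ("side0.png",dict(jawL=(235,303),jawR=(243,283),head=(249,294),red=(302,313),blk=(310,292),cell=(258,193),tc=(303,140),toolcase=(315,320)))):
    d=load(n); P=w_depth(d,list(pts.values()))
    for k,p in zip(pts,P): print(n,k,p.round(3))
    print("tcp px",proj(d,pose()[:3,3]),d["z_map"].shape)
d=load("side0.png")
p=d["pixels"].astype(int); m=(p[...,0]>150)&(p[...,1]>150)&(p[...,2]<90); 
for n in("top0.png","side0.png"):
    d=load(n);p=d["pixels"].astype(int); m=(p[...,0]>170)&(p[...,1]>140)&(p[...,2]<70)
    v,u=np.nonzero(m); 
    w=w_depth(d,np.c_[u,v]); 
    s=(w[:,2]<.05)&(w[:,2]>0)
    P=proj(load("side0.png"),[[.7,0,0]])
    sel=[(a,b,x.round(3).tolist()) for a,b,x in zip(u[s],v[s],w[s]) if abs(a-(325 if n[0]=='t' else 258))<15 and abs(b-(121 if n[0]=='t' else 193))<15]
    print(n,len(sel),sel[::4])
E
```

```text
top0.png jawL [ 0.672  0.317 -0.002]
top0.png jawR [0.663 0.256 0.022]
top0.png head [0.623 0.285 0.029]
top0.png handle [0.5   0.301 0.01 ]
top0.png red [0.508 0.318 0.044]
top0.png blk [0.506 0.277 0.054]
top0.png cell [ 0.683 -0.031  0.017]
top0.png rFL [0.619 0.071 0.053]
top0.png rFR [ 0.651 -0.157  0.053]
top0.png rBL [0.773 0.092 0.049]
top0.png rBR [ 0.805 -0.137  0.05 ]
top0.png reel [0.739 0.059 0.073]
top0.png tTL [ 0.667 -0.232  0.013]
top0.png tTR [ 0.675 -0.357 -0.003]
top0.png tBL [ 0.53  -0.235  0.013]
top0.png tBR [ 0.535 -0.353  0.014]
top0.png tc [ 0.6   -0.295  0.002]
tcp px [[  3.42305369 283.30270851]] (400, 640)
side0.png jawL [0.645 0.311 0.024]
side0.png jawR [0.641 0.264 0.025]
side0.png head [0.62  0.293 0.033]
side0.png red [0.506 0.331 0.045]
side0.png blk [0.496 0.29  0.055]
side0.png cell [ 0.679 -0.02   0.018]
side0.png tc [ 0.6   -0.293  0.006]
side0.png toolcase [0.482 0.331 0.024]
tcp px [[479.66256467 581.37987219]] (400, 640)
top0.png 59 [(np.int64(322), np.int64(114), [0.702, -0.024, 0.013]), (np.int64(321), np.int64(115), [0.703, -0.022, 0.002])
[... 152 characters left out ...]
 -0.024, 0.015]), (np.int64(322), np.int64(119), [0.689, -0.024, 0.014]), (np.int64(322), np.int64(120), [0.686, -0.024, 0.015]), (np.int64(324), np.int64(121), [0.685, -0.029, 0.011]), (np.int64(323), np.int64(122), [0.681, -0.026, 0.014]), (np.int64(322), np.int64(123), [0.678, -0.024, 0.017]), (np.int64(326), np.int64(123), [0.678, -0.034, 0.016]), (np.int64(325), np.int64(124), [0.676, -0.031, 0.017]), (np.int64(324), np.int64(125), [0.673, -0.029, 0.016]), (np.int64(324), np.int64(126), [0.67, -0.029, 0.018]), (np.int64(324), np.int64(127), [0.668, -0.029, 0.015])]
side0.png 7 [(np.int64(258), np.int64(188), [0.684, -0.04, 0.017]), (np.int64(262), np.int64(188), [0.672, -0.036, 0.021])]
```

```bash
cat >> h.py <<'E'
def go(xyz,yaw=None):
    "rows' numbers to a TCP position, tool down, tool y along world direction yaw+90deg"
    T=pose()
    M=T[:3,:3] if yaw is None else R.from_euler('z',yaw,degrees=True).as_matrix()@np.diag([-1.,1,-1])
    rv=R.from_matrix(T[:3,:3].T@M).as_rotvec(); s=T[:3,:3].T@(np.array(xyz)-T[:3,3])*1000
    print("row",rv.round(4).tolist(),s.round(1).tolist(),"deg",np.degrees(np.linalg.norm(rv)).round(1))
def st():
    s=monitor.get_state(); T=pose(); print("t",round(s["clock"],2),"pos",s["tool_pos"].round(4),"yaw",np.degrees(np.arctan2(-T[0,1],T[1,1])).round(2),"zax",T[:3,2].round(4),"F",s["wrist_force"].round(2),"M",s["moment"].round(3),"w",round(s["grip_width"],4),"q",s["joint_positions"].round(2).tolist())
E
python3 - <<'E'
from h import *
st(); go([.52,.295,.26],-4)
d=snap("wrist"); print(np.array(d["T_tool_cam"]).round(3).tolist(),d["fovy"])
E
```

```text
t 0.1 pos [0.2858 0.6654 0.1985] yaw -23.25 zax [-7.0e-04 -1.9e-03 -1.0e+00] F [ 1.03 -0.65 -0.29] M [ 0.004 -0.    -0.006] w 1.0047 q [-1.26, 0.59, 0.05, 1.61, -0.03, 0.94, -0.03]
row [-0.002, -0.0003, -0.3359] [-361.3, -248.0, -61.0] deg 19.2
[[-0.0, -0.959, -0.283, 0.072], [1.0, 0.0, -0.001, 0.001], [0.001, -0.283, 0.959, -0.174], [0.0, 0.0, 0.0, 1.0]] 64.46727068148189
```

Request:
{"fn": "send_rows", "kwargs": {
  "motion": [
    [0, 0, -0.336, -361, -248, -61, 1],
    [0, 0, -0.336, -361, -248, -61, 1],
    [0, 0, -0.336, -361, -248, -61, 1],
    [0, 0, -0.336, -361, -248, -61, 1],
    [0, 0, -0.336, -361, -248, -61, 1],
    [0, 0, -0.336, -361, -248, -61, 1],
    [0, 0, -0.336, -361, -248, -61, 1],
    [0, 0, -0.336, -361, -248, -61, 1],
    [0, 0, -0.336, -361, -248, -61, 1],
    [0, 0, -0.336, -361, -248, -61, 1],
    [0, 0, -0.336, -361, -248, -61, 1],
    [0, 0, -0.336, -361, -248, -61, 1],
    [0, 0, -0.336, -361, -248, -61, 1]
  ]
}}

```text
clock: 1.45
tool_pos: [0.5184, 0.2971, 0.2597]
eef_rot: [-0.001, 0.033, 0.999, -0.001]
wrist_force: [-0.7, 0.4, 0.0]
grip_width: 0.998
```

```bash
python3 - <<'E'
from h import *
st(); snap("wrist","w1.png")
E
```

```text
t 1.45 pos [0.5184 0.2971 0.2597] yaw -3.8 zax [-0.0017 -0.0012 -1.    ] F [-0.73  0.42  0.04] M [-0.01  -0.006 -0.014] w 0.9983 q [-0.6, 0.37, 0.01, 1.84, -0.0, 0.93, 0.91]
```

View pics/w1.png

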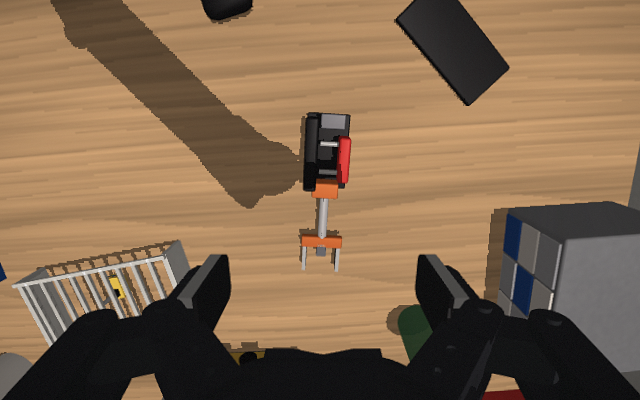

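Wrist view: reacher upright; black fixed face at (311,152), red trigger at (344,160), orange head (321,241), jaws at (304,258)/(337,258).

```bash
python3 - <<'E'
from h import *
def clouds(n,box):
    d=load(n); u0,u1,v0,v1=box
    vv,uu=np.mgrid[v0:v1,u0:u1]; uv=np.c_[uu.ravel(),vv.ravel()]
    ok=d["z_map"][uv[:,1],uv[:,0]]>0; uv=uv[ok]
    return uv,w_depth(d,uv),d["pixels"][uv[:,1],uv[:,0]].astype(int)
for n,box in (("w1.png",(290,365,100,280)),("top0.png",(170,215,120,220)),("side0.png",(215,340,275,335))):
    uv,P,c=clouds(n,box)
    fl=(P[:,2]<.004); print(n,"bench z",np.median(P[fl,2]).round(4))
    red=(c[:,0]>140)&(c[:,1]<60)&(P[:,2]>.03); org=(c[:,0]>170)&(c[:,1]>70)&(c[:,1]<140)&(c[:,2]<90)&(P[:,2]>.022)&(P[:,0]>.59)
    blk=(c.max(1)<60)&(P[:,2]>.046)&(P[:,0]<.58)
    jaw=(P[:,2]>.015)&(P[:,2]<.04)&(P[:,0]>.637)
    org2=(c[:,0]>170)&(c[:,1]>70)&(c[:,1]<140)&(c[:,2]<90)&(P[:,2]>.022)&(P[:,0]<.59)
    for k,m in dict(red=red,blk=blk,head=org,collar=org2,jaw=jaw).items():
        if m.sum()>5: print(k,m.sum(),"mean",P[m].mean(0).round(4),"lo",np.percentile(P[m],2,0).round(4),"hi",np.percentile(P[m],98,0).round(4))
    q=P[jaw]; ym=np.median(q[:,1]); 
    ym=(np.percentile(q[:,1],3)+np.percentile(q[:,1],97))/2
    print("jawL",q[q[:,1]>ym].mean(0).round(4),"jawR",q[q[:,1]<ym].mean(0).round(4))
    # black bar direction
    b=P[blk][:,:2]; e=np.linalg.svd(b-b.mean(0))[2][0]; e*=np.sign(e[0]); print("blk yaw",np.degrees(np.arctan2(e[1],e[0])).round(2), "len",np.ptp((b-b.mean(0))@e).round(4))
E
```

```text
w1.png bench z 0.0001
red 136 mean [0.5064 0.3246 0.0493] lo [0.4839 0.3176 0.0474] hi [0.5365 0.332  0.0515]
blk 950 mean [0.4985 0.2834 0.0538] lo [0.4572 0.2727 0.0513] hi [0.5413 0.2942 0.0555]
head 364 mean [0.6232 0.2883 0.0311] lo [0.615  0.262  0.0294] hi [0.6322 0.3138 0.0329]
collar 390 mean [0.5419 0.3027 0.0398] lo [0.49   0.2821 0.0366] hi [0.5593 0.3291 0.0509]
jaw 217 mean [0.6502 0.2875 0.0277] lo [0.6378 0.2583 0.0176] hi [0.6695 0.3104 0.0318]
jawL [0.6511 0.3022 0.0274] jawR [0.6488 0.2654 0.028 ]
blk yaw -6.97 len 0.0882
top0.png bench z -0.0008
red 56 mean [0.5125 0.3222 0.0487] lo [0.4829 0.3146 0.0436] hi [0.5358 0.3285 0.0529]
blk 198 mean [0.5035 0.2807 0.0522] lo [0.4565 0.2705 0.0469] hi [0.54   0.293  0.0573]
head 122 mean [0.6225 0.288  0.0304] lo [0.6138 0.2613 0.0259] hi [0.6311 0.3148 0.035 ]
collar 113 mean [0.5402 0.3045 0.0395] lo [0.4878 0.2816 0.0325] hi [0.5574 0.3318 0.0499]
jaw 103 mean [0.6504 0.2853 0.0251] lo [0.6376 0.2558 0.0163] hi [0.6685 0.3107 0.0323]
jawL [0.6518 0.3034 0.0259] jawR [0.6488 0.2645 0.0242]
blk yaw -6.95 len 0.0876
side0.png bench z 0.0018
red 195 mean [0.5091 0.3251 0.0513] lo [0.4834 0.3173 0.0483] hi [0.535  0.3322 0.0536]
blk 358 mean [0.4981 0.2867 0.0541] lo [0.457  0.2761 0.0467] hi [0.5392 0.2953 0.0575]
head 151 mean [0.622  0.2891 0.0329] lo [0.6145 0.2623 0.031 ] hi [0.6304 0.3142 0.0354]
collar 132 mean [0.5486 0.2987 0.0397] lo [0.5391 0.2818 0.0371] hi [0.5572 0.3139 0.0421]
jaw 225 mean [0.6508 0.2886 0.0254] lo [0.6377 0.259  0.0154] hi [0.6702 0.3117 0.0331]
jawL [0.6511 0.3046 0.0254] jawR [0.6505 0.264  0.0254]
blk yaw -7.02 len 0.0862
```

```bash
python3 - <<'E'
from h import *
go([.62,-.03,.26],8)
E
```

```text
row [-0.0014, -0.0016, -0.206] [-122.9, -319.6, 0.0] deg 11.8
```

Request:
{"fn": "send_rows", "kwargs": {
  "motion": [
    [0, 0, -0.206, -123, -320, 0, 1],
    [0, 0, -0.206, -123, -320, 0, 1],
    [0, 0, -0.206, -123, -320, 0, 1],
    [0, 0, -0.206, -123, -320, 0, 1],
    [0, 0, -0.206, -123, -320, 0, 1],
    [0, 0, -0.206, -123, -320, 0, 1],
    [0, 0, -0.206, -123, -320, 0, 1],
    [0, 0, -0.206, -123, -320, 0, 1],
    [0, 0, -0.206, -123, -320, 0, 1],
    [0, 0, -0.206, -123, -320, 0, 1]
  ]
}}

```text
clock: 2.5
tool_pos: [0.6197, -0.0278, 0.2597]
eef_rot: [-0.001, -0.071, 0.997, 0.0]
wrist_force: [-0.6, -0.1, 0.2]
grip_width: 0.999
```

```bash
python3 - <<'E'
from h import *
st(); d=snap("wrist","w2.png")
p=d["pixels"]; cv2.imwrite("pics/w2c.png",cv2.resize(p[80:300,180:460,::-1],None,fx=2.8,fy=2.7))
go([.505,.3025,.10],-7)
E
```

```text
t 2.5 pos [ 0.6197 -0.0278  0.2597] yaw 8.19 zax [-2.3e-03 -1.0e-04 -1.0e+00] F [-0.61 -0.05  0.23] M [0.04  0.027 0.053] w 0.9991 q [-0.07, 0.4, 0.05, 1.79, -0.03, 0.95, 1.71]
row [-0.0001, -0.0021, 0.2658] [66.0, 343.0, 160.0] deg 15.2
```

View pics/w2c.png

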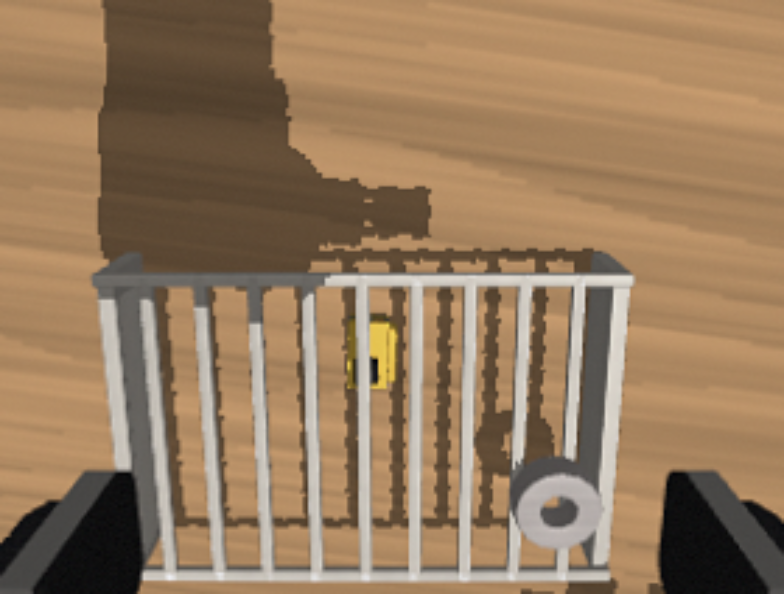

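Wrist view over the riser: cell at crop (372,352) → full pixel (313,210), partly behind a slat, clip foot on its far half; cell seems aligned with the riser.

```bash
python3 - <<'E'
from h import *
for n,box in (("w2.png",(295,335,190,230)),("top0.png",(316,334,108,134))):
    d=load(n); u0,u1,v0,v1=box
    vv,uu=np.mgrid[v0:v1,u0:u1]; uv=np.c_[uu.ravel(),vv.ravel()]; P=w_depth(d,uv); c=d["pixels"][uv[:,1],uv[:,0]].astype(int)
    m=(c[:,0]>130)&(c[:,1]>95)&(c[:,2]<.45*c[:,1])&(P[:,2]>.0)&(P[:,2]<.03)
    print(n,m.sum(),np.median(P[m,2]).round(4))
    for yaw in (6,8,10):
        e=np.array([np.cos(np.radians(yaw)),np.sin(np.radians(yaw))]); l=np.array([-e[1],e[0]])
        Q=w_plane(d,uv[m],.016)[:,:2]; a,b=Q@e,Q@l
        A=[a.min(),a.max()];B=[b.min(),b.max()]
        print(yaw,"len",np.ptp(A).round(4),"wid",np.ptp(B).round(4),"c",(np.mean(A)*e+np.mean(B)*l).round(4))
    Q=Q[:, :]; hull=cv2.minAreaRect(w_plane(d,uv[m],.016)[:,:2].astype(np.float32)*1000); print(hull)
    for v in range(v0,v1,2):
        s=m&(uv[:,1]==v)
        if s.any(): print(v,uv[s,0].min(),uv[s,0].max(),end=" | ")
    print()
d=load("w2.png")
f=lambda cs:[(180+x/2.8,80+y/2.7) for x,y in cs]
Q=w_plane(d,f([(95,275),(630,275),(145,578),(608,575)]),.054); print("riser top corners FR FL BR BL",Q.round(4).tolist())
print(np.degrees(np.arctan2(-(Q[1]-Q[0])[0],(Q[1]-Q[0])[1])))
E
```

```text
w2.png 184 0.0159
6 len 0.0357 wid 0.0235 c [ 0.6866 -0.0326]
8 len 0.0351 wid 0.0238 c [ 0.6865 -0.0325]
10 len 0.0351 wid 0.0248 c [ 0.6866 -0.0325]
((686.5194091796875, -32.38470458984375), (35.32329559326172, 23.462451934814453), 7.228743553161621)
200 313 318 | 202 313 320 | 204 313 321 | 206 313 321 | 208 313 320 | 210 313 320 | 212 313 320 | 214 304 320 | 216 304 320 | 218 315 320 | 220 315 320 | 222 304 317 | 
top0.png 71 0.0147
6 len 0.0345 wid 0.0253 c [ 0.685  -0.0322]
8 len 0.0348 wid 0.0256 c [ 0.6851 -0.0324]
10 len 0.035 wid 0.0263 c [ 0.6852 -0.0324]
((684.9816284179688, -29.421283721923828), (25.501441955566406, 31.925310134887695), 67.4267578125)
114 322 325 | 116 321 330 | 118 320 330 | 120 321 330 | 122 321 326 | 124 321 326 | 126 322 327 | 
riser top corners FR FL BR BL [[0.6538, -0.1583, 0.054], [0.6203, 0.0748, 0.054], [0.809, -0.1269, 0.054], [0.7746, 0.0979, 0.054]]
8.179981065059723
```

Request:
{"fn": "send_rows", "kwargs": {
  "motion": [
    [0, 0, 0.266, 66, 343, 160, 1],
    [0, 0, 0.266, 66, 343, 160, 1],
    [0, 0, 0.266, 66, 343, 160, 1],
    [0, 0, 0.266, 66, 343, 160, 1],
    [0, 0, 0.266, 66, 343, 160, 1],
    [0, 0, 0.266, 66, 343, 160, 1],
    [0, 0, 0.266, 66, 343, 160, 1],
    [0, 0, 0.266, 66, 343, 160, 1],
    [0, 0, 0.266, 66, 343, 160, 1],
    [0, 0, 0.266, 66, 343, 160, 1],
    [0, 0, 0.266, 66, 343, 160, 1],
    [0, 0, 0.266, 66, 343, 160, 1]
  ]
}}

```text
clock: 3.75
tool_pos: [0.5058, 0.3013, 0.1007]
eef_rot: [-0.0, 0.062, 0.998, -0.0]
wrist_force: [0.3, 0.0, 0.4]
grip_width: 0.997
```

```bash
python3 - <<'E'
from h import *
st(); d=snap("wrist","w3.png"); go([.505,.3025,.012],-7)
# predicted handle outline overlay
e=np.array([np.cos(np.radians(-7)),np.sin(np.radians(-7)),0]); l=np.array([-e[1],e[0],0]); h=np.array([.505,.3025,0])
im=d["pixels"][...,::-1].copy()
for pts,col in (([(-45,-28,54),(45,-28,54)],(0,255,0)),([(-28,28,50),(28,28,50)],(255,255,0)),([(164,-21,28),(128,-21,28)],(0,255,0)),([(164,21,28),(128,21,28)],(0,255,0))):
    q=proj(d,[h+(a*e+b*l)/1000+[0,0,c/1000] for a,b,c in pts]).astype(int); cv2.line(im,q[0].tolist(),q[1].tolist(),col,1)
cv2.imwrite("pics/w3o.png",im)
E
```

```text
t 3.75 pos [0.5058 0.3013 0.1007] yaw -7.12 zax [-1.e-03 -2.e-04 -1.e+00] F [0.32 0.02 0.42] M [-0.048 -0.007 -0.028] w 0.9969 q [-0.66, 0.55, 0.06, 2.0, -0.06, 0.59, 0.89]
row [-0.0002, -0.001, -0.0024] [0.9, 1.2, 88.7] deg 0.1
```

View pics/w3o.png

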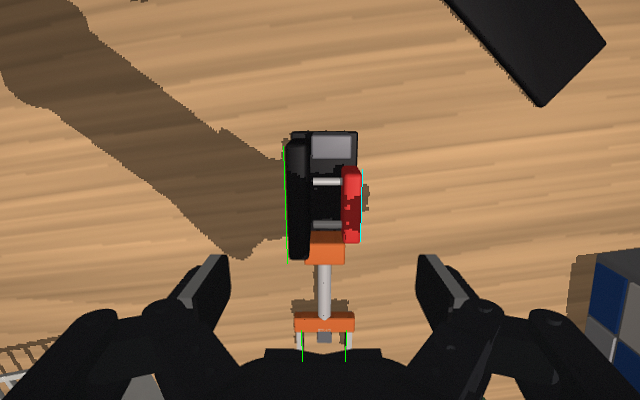

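Overlay fits the handle (black bar v 138-260, trigger v 167-243). Descend, then close gradually.

Request:
{"fn": "send_rows", "kwargs": {
  "motion": [
    [0, 0, -0.002, 1, 1, 30, 1],
    [0, 0, -0.002, 1, 1, 60, 1],
    [0, 0, -0.002, 1, 1, 80, 1],
    [0, 0, -0.002, 1, 1, 88.7, 1],
    [0, 0, -0.002, 1, 1, 88.7, 1],
    [0, 0, -0.002, 1, 1, 88.7, 0.7],
    [0, 0, -0.002, 1, 1, 88.7, 0.66],
    [0, 0, -0.002, 1, 1, 88.7, 0.66],
    [0, 0, -0.002, 1, 1, 88.7, 0.64],
    [0, 0, -0.002, 1, 1, 88.7, 0.64],
    [0, 0, -0.002, 1, 1, 88.7, 0.64]
  ]
}}

```text
clock: 4.9
tool_pos: [0.5056, 0.3022, 0.0133]
eef_rot: [0.0, 0.061, 0.998, 0.0]
wrist_force: [0.6, -0.7, 5.9]
grip_width: 0.645
```

```bash
python3 -c "
from h import *
st()"
```

```text
t 4.9 pos [0.5056 0.3022 0.0133] yaw -7.04 zax [ 3.e-04  2.e-04 -1.e+00] F [ 0.62 -0.67  5.92] M [-0.216  0.116  0.016] w 0.6446 q [-0.65, 0.69, 0.04, 2.03, -0.07, 0.42, 0.9]
```

Request:
{"fn": "send_rows", "kwargs": {
  "motion": [
    [0, 0, 0, 0, 0, 0, 0.62],
    [0, 0, 0, 0, 0, 0, 0.62],
    [0, 0, 0, 0, 0, 0, 0.62]
  ]
}}

```text
clock: 5.2
tool_pos: [0.5058, 0.3021, 0.0137]
eef_rot: [0.0, 0.061, 0.998, 0.0]
wrist_force: [-0.3, -0.7, 3.3]
grip_width: 0.623
```

```bash
python3 -c "
from h import *
st()"
```

```text
t 5.2 pos [0.5058 0.3021 0.0137] yaw -7.05 zax [ 7.e-04  3.e-04 -1.e+00] F [-0.34 -0.73  3.29] M [-0.2    0.077  0.006] w 0.6226 q [-0.65, 0.69, 0.04, 2.03, -0.07, 0.42, 0.9]
```

Request:
{"fn": "send_rows", "kwargs": {
  "motion": [
    [0, 0, 0, 0, 0, -10, 0.62],
    [0, 0, 0, 0, 0, -30, 0.62],
    [0, 0, 0, 0, 0, -60, 0.62],
    [0, 0, 0, 0, 0, -90, 0.62],
    [0, 0, 0, 0, 0, -100, 0.62],
    [0, 0, 0, 0, 0, -100, 0.62],
    [0, 0, 0, 0, 0, -100, 0.62]
  ]
}}

```text
clock: 5.9
tool_pos: [0.5048, 0.3018, 0.1128]
eef_rot: [-0.0, 0.061, 0.998, -0.0]
wrist_force: [-0.3, 0.2, -1.7]
grip_width: 0.617
```

```bash
python3 - <<'E'
from h import *
st(); d=snap("wrist","w4.png"); st(); s=snap("side","s4.png")
im=np.vstack([d["pixels"][100:400,100:540],s["pixels"][150:400,150:590]])[...,::-1]
cv2.imwrite("pics/w4c.png",im); st()
E
```

```text
t 5.9 pos [0.5048 0.3018 0.1128] yaw -7.03 zax [-8.e-04 -6.e-04 -1.e+00] F [-0.3   0.19 -1.74] M [0.023 0.079 0.015] w 0.617 q [-0.66, 0.53, 0.06, 1.99, -0.06, 0.62, 0.89]
t 5.95 pos [0.5044 0.3015 0.1123] yaw -7.03 zax [-0.0018 -0.0013 -1.    ] F [ 0.28  0.38 -2.22] M [-0.021  0.076 -0.037] w 0.6208 q [-0.66, 0.54, 0.06, 1.99, -0.06, 0.62, 0.89]
t 6.0 pos [0.5044 0.3014 0.112 ] yaw -7.04 zax [-0.0021 -0.0016 -1.    ] F [-0.15  0.81 -2.38] M [-0.015 -0.098  0.013] w 0.62 q [-0.66, 0.54, 0.06, 1.99, -0.06, 0.62, 0.89]
```

View pics/w4c.png

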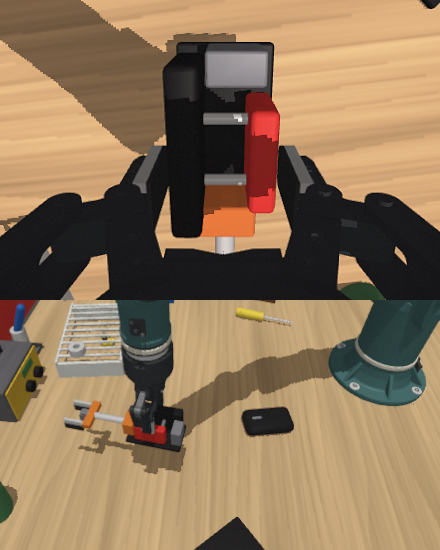

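```bash
cat >> h.py <<'E'
def reach(n,yaw,zlo,c0):
    "mean of head and jaw points of the reacher, near c0 (expected mouth xy), underside at zlo"
    d=load(n); vv,uu=np.mgrid[0:400,0:640]; uv=np.c_[uu.ravel(),vv.ravel()]
    uv=uv[d["z_map"].ravel()>0]; P=w_depth(d,uv); c=d["pixels"][uv[:,1],uv[:,0]].astype(int)
    e=np.array([np.cos(np.radians(yaw)),np.sin(np.radians(yaw))]); l=np.array([-e[1],e[0]])
    a=(P[:,:2]-c0)@e; b=(P[:,:2]-c0)@l
    z=P[:,2]-zlo; near=(abs(b)<.04)&(z>.015)&(z<.045)
    org=near&(a<-.015)&(a>-.06)&(c[:,0]>170)&(c[:,1]>70)&(c[:,1]<140)&(c[:,2]<90)
    jaw=near&(a>-.016)&(a<.012)
    for k,m in (("head",org),("jaw",jaw)):
        if m.sum()>5: print(n,k,m.sum(),"along",a[m].mean().round(4),np.percentile(a[m],[2,98]).round(4),"lat mid",(np.percentile(b[m],[2,98]).mean()).round(4),np.percentile(b[m],[2,98]).round(4),"z",np.median(z[m]).round(4))
def avg(n=10):
    L=[]
    for i in range(n): snapshot("wrist"); s=monitor.get_state(); L.append(np.r_[s["grip_width"],s["wrist_force"],s["tool_pos"]])
    L=np.array(L); print("w %.4f +- %.4f"%(L[:,0].mean(),L[:,0].std()/n**.5),"F",L[:,1:4].mean(0).round(2),"pos",L[-1,4:].round(4),"t",s["clock"])
E
python3 - <<'E'
from h import *
snap("top","t4.png"); st()
h0=np.array([.505,.3025]); e=np.array([np.cos(np.radians(-7.04)),np.sin(np.radians(-7.04))])
for n in("side0.png","top0.png"): reach(n,-7.0,0,h0+.158*e)
T=np.array([.5044,.3014])
for n in("s4.png","t4.png"): reach(n,-7.04,.100,T+.158*e)
avg()
E
```

```text
t 6.05 pos [0.5045 0.3014 0.112 ] yaw -7.04 zax [-0.0021 -0.0016 -1.    ] F [-0.83 -0.19 -1.87] M [ 0.022  0.106 -0.078] w 0.6219 q [-0.66, 0.54, 0.06, 1.99, -0.06, 0.62, 0.89]
side0.png head 151 along -0.0402 [-0.0465 -0.034 ] lat mid 0.0007 [-0.0255  0.027 ] z 0.0328
side0.png jaw 132 along -0.0048 [-0.0157  0.0067] lat mid 0.0005 [-0.0256  0.0265] z 0.0269
top0.png head 122 along -0.0397 [-0.0463 -0.0323] lat mid -0.0001 [-0.027   0.0268] z 0.0303
top0.png jaw 61 along -0.0051 [-0.0158  0.0067] lat mid -0.0008 [-0.0277  0.026 ] z 0.0248
s4.png head 191 along -0.0409 [-0.0473 -0.0337] lat mid 0.0021 [-0.024   0.0281] z 0.0303
s4.png jaw 131 along -0.005 [-0.0154  0.0058] lat mid 0.0014 [-0.0221  0.025 ] z 0.0246
t4.png head 120 along -0.0392 [-0.0472 -0.0323] lat mid 0.0003 [-0.0256  0.0262] z 0.0273
t4.png jaw 49 along -0.0057 [-0.0158  0.0045] lat mid -0.0001 [-0.0233  0.0231] z 0.0241
w 0.6227 +- 0.0007 F [ 0.31 -0.14 -2.47] pos [0.5057 0.3021 0.1136] t 6.55
```

```bash
python3 - <<'E'
from h import *
st(); go([.4545,-.0678,.10],8)
E
```

```text
t 6.55 pos [0.5057 0.3021 0.1136] yaw -7.05 zax [ 7.e-04  3.e-04 -1.e+00] F [-0.28  0.84 -2.21] M [-0.029  0.034 -0.009] w 0.6239 q [-0.66, 0.53, 0.07, 1.99, -0.06, 0.62, 0.89]
row [0.0002, 0.0007, -0.2627] [5.4, -373.4, 13.5] deg 15.1
```

Request:
{"fn": "send_rows", "kwargs": {
  "motion": [
    [0, 0, -0.01, 0, -10, 0, 0.62],
    [0, 0, -0.03, 0, -30, 0, 0.62],
    [0, 0, -0.05, 1, -60, 0, 0.62],
    [0, 0, -0.07, 1, -90, 0, 0.62],
    [0, 0, -0.09, 2, -120, 0, 0.62],
    [0, 0, -0.11, 2, -150, 2, 0.62],
    [0, 0, -0.13, 3, -180, 4, 0.62],
    [0, 0, -0.15, 3, -210, 6, 0.62],
    [0, 0, -0.17, 4, -240, 8, 0.62],
    [0, 0, -0.19, 4, -270, 10, 0.62],
    [0, 0, -0.21, 5, -300, 12, 0.62],
    [0, 0, -0.23, 5, -330, 13, 0.62],
    [0, 0, -0.25, 5, -355, 13.5, 0.62],
    [0, 0, -0.2627, 5.4, -370, 13.5, 0.62],
    [0, 0, -0.2627, 5.4, -373.4, 13.5, 0.62],
    [0, 0, -0.2627, 5.4, -373.4, 13.5, 0.62],
    [0, 0, -0.2627, 5.4, -373.4, 13.5, 0.62]
  ]
}}

```text
clock: 8.25
tool_pos: [0.4548, -0.0669, 0.1002]
eef_rot: [0.001, -0.07, 0.998, 0.0]
wrist_force: [0.1, 0.5, -2.9]
grip_width: 0.621
```

```bash
python3 - <<'E'
from h import *
st(); snap("top","t5.png"); snap("side","s5.png"); T=pose()[:2,3]; st()
e=np.array([np.cos(np.radians(8)),np.sin(np.radians(8))])
for n in("s5.png","t5.png"): reach(n,8.,.087,T+.158*e)
go([.4545,-.0678,.0152],8)
E
```

```text
t 8.25 pos [ 0.4548 -0.0669  0.1002] yaw 8.06 zax [ 1.2e-03  7.0e-04 -1.0e+00] F [ 0.1   0.47 -2.85] M [0.038 0.02  0.   ] w 0.6215 q [0.09, 0.43, -0.05, 2.27, 0.05, 0.44, 1.71]
t 8.35 pos [ 0.4548 -0.0666  0.1001] yaw 8.12 zax [ 1.e-03  7.e-04 -1.e+00] F [-0.07  0.67 -2.13] M [0.005 0.053 0.013] w 0.6193 q [0.09, 0.43, -0.05, 2.27, 0.05, 0.44, 1.71]
s5.png head 64 along -0.0406 [-0.0464 -0.0335] lat mid 0.0043 [-0.0193  0.0279] z 0.0324
s5.png jaw 101 along -0.0045 [-0.0149  0.0061] lat mid 0.0022 [-0.0212  0.0256] z 0.0237
t5.png head 144 along -0.0408 [-0.0479 -0.0335] lat mid 0.0009 [-0.026   0.0277] z 0.0293
t5.png jaw 42 along -0.0059 [-0.0146  0.0036] lat mid 0.0006 [-0.0228  0.0241] z 0.0257
row [0.0006, 0.0011, 0.0021] [0.6, -1.2, 84.9] deg 0.1
```

Request:
{"fn": "send_rows", "kwargs": {
  "motion": [
    [0, 0, 0.002, 0.6, -1.2, 20, 0.62],
    [0, 0, 0.002, 0.6, -1.2, 45, 0.62],
    [0, 0, 0.002, 0.6, -1.2, 65, 0.62],
    [0, 0, 0.002, 0.6, -1.2, 78, 0.62],
    [0, 0, 0.002, 0.6, -1.2, 83, 0.62],
    [0, 0, 0.002, 0.6, -1.2, 84.9, 0.62],
    [0, 0, 0.002, 0.6, -1.2, 84.9, 0.62],
    [0, 0, 0.002, 0.6, -1.2, 84.9, 0.62]
  ]
}}

```text
clock: 9.15
tool_pos: [0.4551, -0.0677, 0.0158]
eef_rot: [0.001, -0.07, 0.998, 0.0]
wrist_force: [-0.6, 0.6, -2.0]
grip_width: 0.623
```

```bash
python3 - <<'E'
from h import *
st(); snap("top","t6.png"); d=snap("side","s6.png"); T=pose()[:2,3]; st()
e=np.array([np.cos(np.radians(8)),np.sin(np.radians(8))])
for n in("s6.png","t6.png"): reach(n,8.,.001,T+.158*e)
go([.5287,-.0574,.0152],8)
t=load("t6.png")
im=np.vstack([cv2.resize(d["pixels"][150:250,180:360],(720,400))[:300],cv2.resize(t["pixels"][60:190,260:400],(720,668))[:300+0]])
im=np.vstack([cv2.resize(d["pixels"][150:250,180:340],(480,300)),cv2.resize(t["pixels"][70:190,240:432],(480,300))])
cv2.imwrite("pics/c6.png",im[...,::-1])
E
```

```text
t 9.15 pos [ 0.4551 -0.0677  0.0158] yaw 8.02 zax [ 2.4e-03  7.0e-04 -1.0e+00] F [-0.62  0.64 -1.98] M [ 0.07   0.074 -0.043] w 0.6227 q [0.07, 0.6, -0.03, 2.31, 0.07, 0.23, 1.69]
t 9.25 pos [ 0.455  -0.0678  0.0158] yaw 8.0 zax [ 2.4e-03  6.0e-04 -1.0e+00] F [-0.15  0.01 -2.09] M [0.026 0.017 0.006] w 0.623 q [0.07, 0.6, -0.03, 2.31, 0.07, 0.23, 1.69]
s6.png head 71 along -0.0398 [-0.0466 -0.0332] lat mid 0.0026 [-0.0232  0.0285] z 0.0343
s6.png jaw 98 along -0.0044 [-0.0151  0.0062] lat mid 0.0031 [-0.0204  0.0266] z 0.0252
t6.png head 126 along -0.0405 [-0.0473 -0.0331] lat mid 0.0008 [-0.0258  0.0274] z 0.0309
t6.png jaw 39 along -0.0061 [-0.0151  0.0031] lat mid 0.0009 [-0.0225  0.0243] z 0.0268
row [0.0003, 0.0025, 0.0001] [-74.4, 0.1, 0.8] deg 0.1
```

View pics/c6.png

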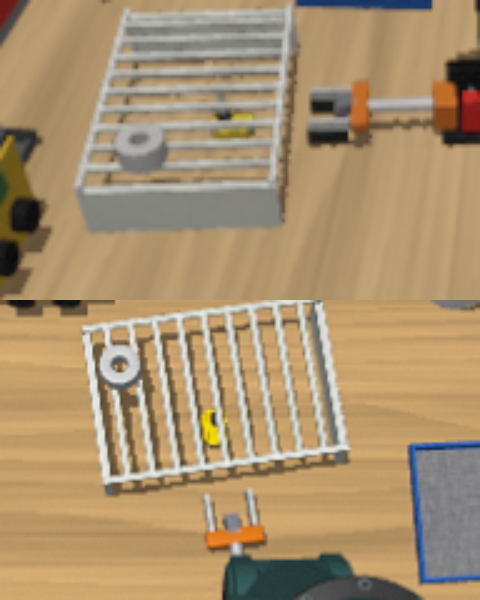

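Side and top crops: jaws level in front of the opening (top crop jaws x 209/251, cell 202-221 partly under a slat); the offset to the cell agrees with the planned 2 mm. Inserting slowly.

Request:
{"fn": "send_rows", "kwargs": {
  "motion": [
    [0, 0, 0, -6, 0, 0.5, 0.62],
    [0, 0, 0, -16, 0, 0.8, 0.62],
    [0, 0, 0, -26, 0, 0.8, 0.62],
    [0, 0, 0, -36, 0, 0.8, 0.62],
    [0, 0, 0, -44, 0, 0.8, 0.62],
    [0, 0, 0, -50, 0, 0.8, 0.62],
    [0, 0, 0, -50, 0, 0.8, 0.62]
  ]
}}

```text
clock: 9.95
tool_pos: [0.5062, -0.0605, 0.0152]
eef_rot: [0.002, -0.07, 0.998, 0.0]
wrist_force: [0.6, 0.3, -2.9]
grip_width: 0.623
```

```bash
python3 - <<'E'
from h import *
st(); avg(3); go([.5287,-.0574,.0152],8)
E
```

```text
t 9.95 pos [ 0.5062 -0.0605  0.0152] yaw 8.04 zax [ 4.2e-03  8.0e-04 -1.0e+00] F [ 0.58  0.29 -2.94] M [0.    0.051 0.019] w 0.623 q [0.05, 0.63, -0.03, 2.21, 0.06, 0.3, 1.68]
w 0.6200 +- 0.0008 F [ 0.11  0.46 -1.96] pos [ 0.5037 -0.0609  0.015 ] t 10.1
row [0.0004, 0.0011, 0.0] [-25.3, -0.0, -0.2] deg 0.1
```

Request:
{"fn": "send_rows", "kwargs": {
  "motion": [
    [0, 0, 0, -6, 0, 0, 0.62],
    [0, 0, 0, -12, 0, 0, 0.62],
    [0, 0, 0, -18, 0, 0, 0.62],
    [0, 0, 0, -22, 0, 0, 0.62],
    [0, 0, 0, -25, 0, 0, 0.62],
    [0, 0, 0, -25, 0, 0, 0.62],
    [0, 0, 0, -25, 0, 0, 0.62],
    [0, 0, 0, -25, 0, 0, 0.62]
  ]
}}

```text
clock: 10.9
tool_pos: [0.5282, -0.0575, 0.015]
eef_rot: [0.0, -0.07, 0.998, 0.0]
wrist_force: [-0.2, -0.4, -1.6]
grip_width: 0.622
```

```bash
python3 - <<'E'
from h import *
st(); avg(3); t=snap("top","t7.png");d=snap("side","s7.png")
im=np.vstack([cv2.resize(d["pixels"][160:230,200:312],(640,400)),cv2.resize(t["pixels"][90:160,280:392],(640,400))])[:, :]
cv2.imwrite("pics/c7.png",cv2.resize(im,(480,600))[...,::-1]); st(); go([.5287,-.0574,.0152],8)
E
```

```text
t 10.9 pos [ 0.5282 -0.0575  0.015 ] yaw 8.0 zax [ 9.e-04  5.e-04 -1.e+00] F [-0.18 -0.38 -1.58] M [-0.053  0.031 -0.052] w 0.6216 q [0.05, 0.64, -0.03, 2.16, 0.05, 0.34, 1.68]
w 0.6209 +- 0.0013 F [-0.07 -0.   -2.37] pos [ 0.5283 -0.0575  0.015 ] t 11.05
t 11.15 pos [ 0.5284 -0.0574  0.015 ] yaw 8.0 zax [ 1.e-03  6.e-04 -1.e+00] F [-0.33 -0.8  -2.46] M [ 0.048 -0.025  0.041] w 0.6232 q [0.05, 0.64, -0.03, 2.16, 0.05, 0.34, 1.68]
row [0.0004, 0.0011, -0.0] [-0.4, 0.0, -0.2] deg 0.1
```

View pics/c7.png

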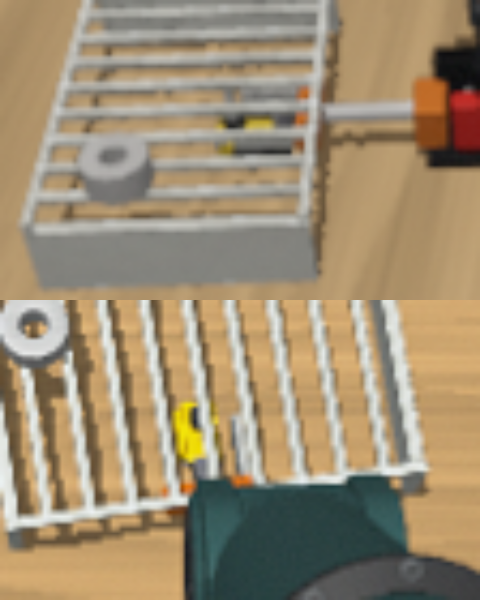

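Side crop: the cell lies between both jaws under the slats, forces near zero. Closing stepwise.

Request:
{"fn": "send_rows", "kwargs": {
  "motion": [
    [0, 0, 0, 0, -0.3, 0, 0.6],
    [0, 0, 0, 0, -0.6, 0, 0.58],
    [0, 0, 0, 0, -0.6, 0, 0.58],
    [0, 0, 0, 0, -0.6, 0, 0.58]
  ]
}}

```text
clock: 11.55
tool_pos: [0.5284, -0.0581, 0.015]
eef_rot: [0.001, -0.07, 0.998, 0.0]
wrist_force: [1.0, 0.2, -1.6]
grip_width: 0.58
```

```bash
python3 - <<'E'
from h import *
st(); avg(8)
E
```

```text
t 11.55 pos [ 0.5284 -0.0581  0.015 ] yaw 8.0 zax [ 1.e-03  6.e-04 -1.e+00] F [ 1.03  0.18 -1.65] M [ 0.038  0.001 -0.03 ] w 0.5803 q [0.05, 0.64, -0.03, 2.16, 0.05, 0.34, 1.68]
w 0.5813 +- 0.0006 F [-0.28 -0.08 -2.1 ] pos [ 0.5284 -0.058   0.015 ] t 11.95
```

Request:
{"fn": "send_rows", "kwargs": {
  "motion": [
    [0, 0, 0, 0, -0.2, 0, 0.57],
    [0, 0, 0, 0, -0.4, 0, 0.56],
    [0, 0, 0, 0, -0.4, 0, 0.56],
    [0, 0, 0, 0, -0.4, 0, 0.56]
  ]
}}

```text
clock: 12.35
tool_pos: [0.5285, -0.0585, 0.015]
eef_rot: [0.001, -0.07, 0.998, 0.0]
wrist_force: [0.2, -0.3, -2.5]
grip_width: 0.56
```

```bash
python3 - <<'E'
from h import *
avg(8)
E
```

```text
w 0.5614 +- 0.0007 F [-0.02  0.16 -2.22] pos [ 0.5285 -0.0584  0.015 ] t 12.75
```

Request:
{"fn": "send_rows", "kwargs": {
  "motion": [
    [0, 0, 0, 0, -0.1, 0, 0.555],
    [0, 0, 0, 0, -0.2, 0, 0.55],
    [0, 0, 0, 0, -0.2, 0, 0.55],
    [0, 0, 0, 0, -0.2, 0, 0.55]
  ]
}}

```text
clock: 13.15
tool_pos: [0.5285, -0.0586, 0.015]
eef_rot: [0.001, -0.07, 0.998, 0.0]
wrist_force: [-0.0, -0.1, -1.9]
grip_width: 0.553
```

```bash
python3 - <<'E'
from h import *
avg(8)
E
```

```text
w 0.5519 +- 0.0007 F [-0.01 -0.13 -2.48] pos [ 0.5285 -0.0586  0.015 ] t 13.55
```

Request:
{"fn": "send_rows", "kwargs": {
  "motion": [
    [0, 0, 0, 0, -0.1, 0, 0.545],
    [0, 0, 0, 0, -0.1, 0, 0.545],
    [0, 0, 0, 0, -0.1, 0, 0.545]
  ]
}}

```text
clock: 13.85
tool_pos: [0.5286, -0.0586, 0.015]
eef_rot: [0.001, -0.07, 0.998, 0.0]
wrist_force: [-0.1, 0.1, -1.8]
grip_width: 0.55
```

```bash
python3 - <<'E'
from h import *
avg(8)
E
```

```text
w 0.5462 +- 0.0008 F [-0.04  0.28 -2.25] pos [ 0.5286 -0.0587  0.015 ] t 14.25
```

Request:
{"fn": "send_rows", "kwargs": {
  "motion": [
    [0, 0, 0, 0, -0.1, 0, 0.54],
    [0, 0, 0, 0, -0.1, 0, 0.54],
    [0, 0, 0, 0, -0.1, 0, 0.54]
  ]
}}

```text
clock: 14.55
tool_pos: [0.5285, -0.0588, 0.015]
eef_rot: [0.001, -0.07, 0.998, 0.0]
wrist_force: [-0.5, 1.0, -1.7]
grip_width: 0.543
```

```bash
python3 - <<'E'
from h import *
avg(8)
E
```

```text
w 0.5434 +- 0.0007 F [-0.1   0.13 -1.98] pos [ 0.5285 -0.0587  0.015 ] t 14.95
```

Request:
{"fn": "send_rows", "kwargs": {
  "motion": [
    [0, 0, 0, 0, 0, 0, 0.535],
    [0, 0, 0, 0, 0, 0, 0.535],
    [0, 0, 0, 0, 0, 0, 0.535]
  ]
}}

```text
clock: 15.25
tool_pos: [0.5286, -0.0589, 0.0151]
eef_rot: [0.001, -0.07, 0.998, 0.0]
wrist_force: [-0.3, -0.4, -1.9]
grip_width: 0.537
```

```bash
python3 - <<'E'
from h import *
avg(16)
E
```

```text
w 0.5378 +- 0.0005 F [-0.26 -0.57 -1.03] pos [ 0.5286 -0.0589  0.0151] t 16.05
```

Request:
{"fn": "send_rows", "kwargs": {
  "motion": [
    [0, 0, 0, 0, 0, 0, 0.53],
    [0, 0, 0, 0, 0, 0, 0.53],
    [0, 0, 0, 0, 0, 0, 0.53]
  ]
}}

```text
clock: 16.35
tool_pos: [0.5286, -0.059, 0.0151]
eef_rot: [0.001, -0.07, 0.998, 0.0]
wrist_force: [-1.2, -0.7, 0.5]
grip_width: 0.534
```

```bash
python3 - <<'E'
from h import *
avg(16)
E
```

```text
w 0.5349 +- 0.0006 F [-0.81 -1.04  0.31] pos [ 0.5285 -0.059   0.0151] t 17.15
```

Contact has been felt (21 mm cell, offset growing, about 8 N per jaw). A touch more, then draw out slowly.

Request:
{"fn": "send_rows", "kwargs": {
  "motion": [
    [0, 0, 0, 0, 0, 0, 0.5285],
    [0, 0, 0, 0, 0, 0, 0.5285],
    [0, 0, 0, 1, 0, 0, 0.5285],
    [0, 0, 0, 3, 0, 0, 0.5285],
    [0, 0, 0, 6, 0, 0, 0.5285],
    [0, 0, 0, 9, 0, 0, 0.5285],
    [0, 0, 0, 12, 0, 0, 0.5285],
    [0, 0, 0, 15, 0, 0, 0.5285]
  ]
}}

```text
clock: 17.95
tool_pos: [0.5144, -0.0608, 0.0152]
eef_rot: [0.001, -0.07, 0.998, 0.0]
wrist_force: [3.1, 0.5, -2.6]
grip_width: 0.531
```

```bash
python3 - <<'E'
from h import *
st(); avg(4); d=snap("side","s8.png"); t=snap("top","t8.png")
im=np.vstack([cv2.resize(d["pixels"][160:230,200:312],(480,300)),cv2.resize(t["pixels"][90:160,280:392],(480,300))])
cv2.imwrite("pics/c8.png",im[...,::-1])
for n in("s8.png","t8.png","s7.png","t7.png"):
    d=load(n);c=d["pixels"].astype(int); v,u=np.nonzero((c[...,0]>150)&(c[...,1]>120)&(c[...,2]<.4*c[...,1]))
    uv=np.c_[u,v];P=w_depth(d,uv); k=(abs(P[:,0]-.67)<.06)&(abs(P[:,1]+.035)<.03)&(P[:,2]<.03); Q=w_plane(d,uv[k],.016)
    print(n,k.sum(),Q.min(0).round(4),Q.max(0).round(4))
E
```

```text
t 17.95 pos [ 0.5144 -0.0608  0.0152] yaw 8.02 zax [ 2.8e-03  7.0e-04 -1.0e+00] F [ 3.12  0.5  -2.63] M [ 0.204 -0.918 -0.016] w 0.5311 q [0.05, 0.63, -0.03, 2.19, 0.06, 0.32, 1.68]
w 0.5329 +- 0.0008 F [ 3.95  0.74 -1.79] pos [ 0.5134 -0.061   0.0151] t 18.15
s8.png 11 [ 0.6576 -0.0437  0.016 ] [ 0.6845 -0.0412  0.016 ]
t8.png 81 [ 0.6249 -0.0629  0.016 ] [ 0.6886 -0.0159  0.016 ]
s7.png 7 [ 0.6738 -0.0422  0.016 ] [ 0.7024 -0.0163  0.016 ]
t7.png 68 [ 0.6578 -0.0607  0.016 ] [ 0.7015 -0.0188  0.016 ]
```

Request:
{"fn": "send_rows", "kwargs": {
  "motion": [
    [0, 0, 0, 3, 0, 0, 0.5285],
    [0, 0, 0, 7, 0, 0, 0.5285],
    [0, 0, 0, 12, 0, 0, 0.5285],
    [0, 0, 0, 17, 0, 0, 0.5285],
    [0, 0, 0, 22, 0, 0, 0.5285],
    [0, 0, 0, 28, 0, 0, 0.5285],
    [0, 0, 0, 34, 0, 0, 0.5285],
    [0, 0, 0, 40, 0, 0, 0.5285],
    [0, 0, 0, 46, 0, 0, 0.5285],
    [0, 0, 0, 51, 0, 0, 0.5285],
    [0, 0, 0, 56, 0, 0, 0.5285],
    [0, 0, 0, 60, 0, 0, 0.5285],
    [0, 0, 0, 62, 0, 0, 0.5285],
    [0, 0, 0, 62, 0, 0, 0.5285]
  ]
}}

```text
clock: 19.65
tool_pos: [0.4512, -0.0698, 0.015]
eef_rot: [-0.0, -0.07, 0.998, 0.0]
wrist_force: [1.0, 0.1, 0.4]
grip_width: 0.53
```

```bash
python3 - <<'E'
from h import *
st(); avg(6); d=snap("side","s9.png"); t=snap("top","t9.png")
im=np.vstack([cv2.resize(d["pixels"][160:230,230:342],(480,300)),cv2.resize(t["pixels"][100:170,280:392],(480,300))])
cv2.imwrite("pics/c9.png",im[...,::-1]); st()
E
```

```text
t 19.65 pos [ 0.4512 -0.0698  0.015 ] yaw 7.98 zax [-8.e-04  3.e-04 -1.e+00] F [0.96 0.14 0.37] M [-0.018 -0.134 -0.019] w 0.5305 q [0.07, 0.6, -0.03, 2.32, 0.07, 0.22, 1.7]
w 0.5339 +- 0.0011 F [-0.39 -0.11  1.44] pos [ 0.4512 -0.0698  0.015 ] t 19.95
t 20.05 pos [ 0.4512 -0.0698  0.015 ] yaw 7.98 zax [-9.e-04  3.e-04 -1.e+00] F [-1.46 -0.06  1.58] M [-0.102  0.157 -0.123] w 0.5344 q [0.07, 0.6, -0.03, 2.32, 0.07, 0.22, 1.7]
```

View pics/c9.png

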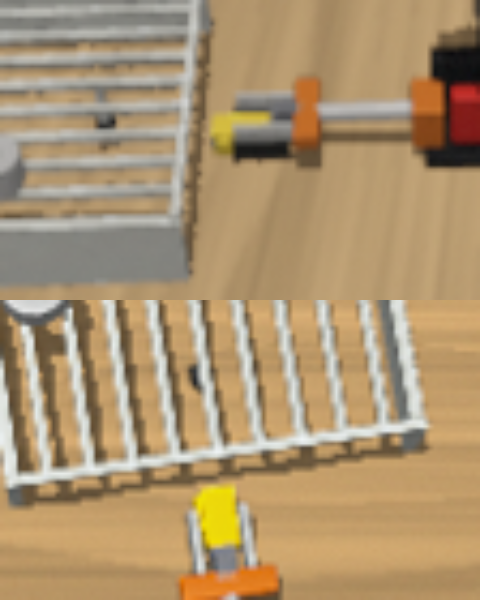

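Side/top crops: cell is out of the riser (side crop x 210-290), held between the jaws and straight; clip stays behind. Lift.

Request:
{"fn": "send_rows", "kwargs": {
  "motion": [
    [0, 0, 0, 0, 0, -3, 0.5285],
    [0, 0, 0, 0, 0, -8, 0.5285],
    [0, 0, 0, 0, 0, -15, 0.5285],
    [0, 0, 0, 0, 0, -25, 0.5285],
    [0, 0, 0, 0, 0, -40, 0.5285],
    [0, 0, 0, 0, 0, -55, 0.5285],
    [0, 0, 0, 0, 0, -60, 0.5285],
    [0, 0, 0, 0, 0, -60, 0.5285],
    [0, 0, 0, 0, 0, -60, 0.5285]
  ]
}}

```text
clock: 20.95
tool_pos: [0.4514, -0.0698, 0.0751]
eef_rot: [-0.0, -0.07, 0.998, 0.0]
wrist_force: [0.5, -0.5, 0.1]
grip_width: 0.53
```

```bash
python3 - <<'E'
from h import *
st(); avg(6); d=snap("side","s10.png"); t=snap("top","t10.png")
for n in ("t0","t10"):
    q=load("top0.png" if n=="t0" else "t10.png")
    c=q["pixels"].astype(int); v,u=np.nonzero((c[...,2]>c[...,0]+50)&(c[...,2]>90)); uv=np.c_[u,v]; P=w_plane(q,uv,.015)
    k=(abs(P[:,0]-.6)<.1)&(abs(P[:,1]+.294)<.1); rc=cv2.minAreaRect(P[k][:,:2].astype(np.float32)*1000); print(n,rc,P[k].min(0).round(3),P[k].max(0).round(3))
T=pose()[:2,3]; e=np.array([np.cos(np.radians(8)),np.sin(np.radians(8))])
for n in("s10.png","t10.png"): reach(n,8.,.0613,T+.158*e)
c=d["pixels"].astype(int); v,u=np.nonzero((c[...,0]>150)&(c[...,1]>120)&(c[...,2]<.4*c[...,1])); uv=np.c_[u,v];P=w_depth(d,uv)
k=(abs(P[:,0]-.61)<.06)&(abs(P[:,1]+.04)<.04); print("cell",k.sum(),P[k].min(0).round(3),P[k].max(0).round(3))
go([.442,-.297,.075],0)
E
```

```text
t 20.95 pos [ 0.4514 -0.0698  0.0751] yaw 7.97 zax [-5.e-04  3.e-04 -1.e+00] F [ 0.47 -0.54  0.13] M [ 0.023 -0.019  0.023] w 0.5296 q [0.09, 0.48, -0.05, 2.29, 0.06, 0.37, 1.71]
w 0.5289 +- 0.0008 F [-0.03  0.09 -0.25] pos [ 0.451  -0.0698  0.0746] t 21.25
t0 ((601.2293701171875, -290.889404296875), (140.5060577392578, 120.84410095214844), 2.715769052505493) [ 0.53  -0.353  0.015] [ 0.672 -0.228  0.015]
t10 ((601.168212890625, -290.892333984375), (140.62850952148438, 120.84410095214844), 2.715769052505493) [ 0.53  -0.353  0.015] [ 0.672 -0.228  0.015]
cell 28 [ 0.589 -0.05   0.007] [ 0.612 -0.032  0.034]
row [0.0004, -0.0017, 0.1392] [40.5, -223.7, -0.4] deg 8.0
```

The wrist force is near zero: the reacher seems to have slipped out on lifting. Look.

```bash
python3 - <<'E'
from h import *
d=load("s10.png"); w=snap("wrist","w10.png")
im=np.vstack([cv2.resize(d["pixels"][140:260,200:400],(500,300)),cv2.resize(w["pixels"][20:400,10:640],(500,300))])
cv2.imwrite("pics/c10.png",im[...,::-1]); st()
E
```

```text
t 21.4 pos [ 0.4511 -0.0698  0.0748] yaw 7.98 zax [-1.5e-03  3.0e-04 -1.0e+00] F [ 0.36  0.44 -0.63] M [ 0.003  0.046 -0.014] w 0.5285 q [0.09, 0.48, -0.05, 2.29, 0.06, 0.37, 1.71]
```

View pics/c10.png

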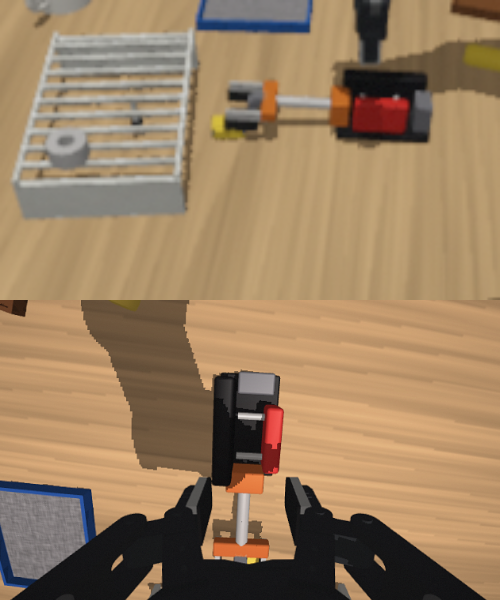

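The reacher stands on its foot on the bench with the cell still between its (released) jaws; nothing fell. Measure its pose and check where the fingers were on it.

```bash
python3 - <<'E'
from h import *
e=np.array([np.cos(np.radians(8)),np.sin(np.radians(8))]);T=np.array([.4512,-.0698])
for n in("s9.png","t9.png","s10.png","t10.png"): reach(n,8.,.001,T+.158*e)
for n in ("s7.png","s8.png","s9.png","s10.png","w10.png"):
    d=load(n); vv,uu=np.mgrid[0:400,0:640]; uv=np.c_[uu.ravel(),vv.ravel()]; uv=uv[d["z_map"].ravel()>0]; P=w_depth(d,uv); c=d["pixels"][uv[:,1],uv[:,0]].astype(int)
    a=(P[:,:2]-T)@e; b=(P[:,:2]-T)@np.array([-e[1],e[0]])
    near=(abs(b)<.06)&(a<.22)&(a>-.07)&(P[:,2]<.1)
    red=near&(c[:,0]>130)&(c[:,1]<60)&(P[:,2]>.02)
    org=near&(c[:,0]>170)&(c[:,1]>70)&(c[:,1]<140)&(c[:,2]<90)&(P[:,2]>.015)
    yel=near&(c[:,0]>150)&(c[:,1]>120)&(c[:,2]<.4*c[:,1])
    blk=near&(c.max(1)<60)&(P[:,2]>.046)&(P[:,2]<.06)&(a<.06)
    for k,m in dict(red=red,org=org,yel=yel,blk=blk).items():
        if m.sum()>4: print(n,k,m.sum(),"a",np.percentile(a[m],[2,98]).round(4),"b",np.percentile(b[m],[2,98]).round(4),"z",np.percentile(P[m,2],[5,50,95]).round(4))
    if n=="w10.png":
        q=P[blk][:,:2]; v=np.linalg.svd(q-q.mean(0))[2][0]; v*=np.sign(v[0]); print("yaw",np.degrees(np.arctan2(v[1],v[0])))
E
```

```text
s9.png head 70 along -0.0399 [-0.0455 -0.0331] lat mid 0.0058 [-0.0204  0.0321] z 0.0322
s9.png jaw 117 along -0.0033 [-0.0153  0.0109] lat mid 0.0047 [-0.0129  0.0222] z 0.022
t9.png head 125 along -0.0406 [-0.0474 -0.0332] lat mid 0.0042 [-0.0227  0.0311] z 0.0293
t9.png jaw 81 along -0.0033 [-0.0155  0.0099] lat mid 0.004 [-0.0129  0.0209] z 0.0189
s10.png head 50 along -0.0553 [-0.059  -0.0508] lat mid -0.0049 [-0.03    0.0201] z 0.0426
s10.png jaw 68 along -0.0076 [-0.0158  0.0055] lat mid -0.0088 [-0.0345  0.017 ] z 0.0215
t10.png head 23 along -0.0539 [-0.0591 -0.0498] lat mid -0.0056 [-0.0311  0.0199] z 0.0393
t10.png jaw 38 along -0.0062 [-0.0155  0.0027] lat mid -0.0079 [-0.0315  0.0156] z 0.0172
s7.png red 53 a [0.0524 0.1065] b [0.0199 0.0299] z [0.0418 0.0521 0.0546]
s7.png org 60 a [0.1129 0.2015] b [-0.0118  0.0194] z [0.0345 0.0412 0.0438]
s7.png blk 65 a [0.0321 0.059 ] b [-0.0201 -0.0069] z [0.0471 0.0553 0.0589]
s8.png red 51 a [0.039 0.091] b [0.0143 0.0246] z [0.0431 0.0504 0.0541]
s8.png org 112 a [0.0992 0.1853] b [-0.019   0.0307] z [0.032  0.0353 0.0415]
s8.p
[... 339 characters left out ...]
-0.007   0.0162] z [0.0137 0.018  0.0199]
s9.png blk 123 a [-0.047   0.0377] b [-0.0181 -0.0056] z [0.0468 0.0542 0.0576]
s10.png red 58 a [-0.0409  0.0108] b [0.0162 0.0294] z [0.0491 0.0545 0.0566]
s10.png org 104 a [0.0201 0.1071] b [-0.0303  0.02  ] z [0.0423 0.0445 0.0474]
s10.png yel 28 a [0.1454 0.162 ] b [-0.002   0.0168] z [0.0122 0.0173 0.0203]
s10.png blk 187 a [-0.0648  0.019 ] b [-0.0237 -0.0098] z [0.0469 0.0552 0.0595]
w10.png red 310 a [-0.042   0.0116] b [0.0141 0.0277] z [0.0498 0.0517 0.0548]
w10.png org 2464 a [-0.0378  0.1081] b [-0.032  0.025] z [0.0406 0.0433 0.0533]
w10.png blk 3327 a [-0.0653  0.0187] b [-0.0285 -0.0115] z [0.0531 0.0565 0.0593]
yaw 5.288593009340115
```

The reacher now leans with its jaws on the cell's top (head 12 mm high), handle moved back 17 mm. I'll regrasp it, set it down flat beside, regrasp deeper, then come down over the cell.

```bash
python3 - <<'E'
from h import *
go([.4344,-.0722,.012],5.3)
E
```

```text
row [0.0005, -0.0015, 0.0468] [16.8, -0.1, 62.8] deg 2.7
```

Request:
{"fn": "send_rows", "kwargs": {
  "motion": [
    [0, 0, 0.047, 5, 0, -5, 1],
    [0, 0, 0.047, 12, 0, -5, 1],
    [0, 0, 0.047, 16.8, 0, -5, 1],
    [0, 0, 0.047, 16.8, 0, 0, 1],
    [0, 0, 0.047, 16.8, 0, 15, 1],
    [0, 0, 0.047, 16.8, 0, 35, 1],
    [0, 0, 0.047, 16.8, 0, 53, 1],
    [0, 0, 0.047, 16.8, 0, 62, 1],
    [0, 0, 0.047, 16.8, 0, 62, 0.72],
    [0, 0, 0.047, 16.8, 0, 62, 0.66],
    [0, 0, 0.047, 16.8, 0, 62, 0.61],
    [0, 0, 0.047, 16.8, 0, 62, 0.61],
    [0, 0, 0.047, 16.8, 0, 62, 0.61]
  ]
}}

```text
clock: 22.7
tool_pos: [0.4351, -0.0728, 0.0136]
eef_rot: [0.0, -0.046, 0.999, -0.0]
wrist_force: [-0.4, -2.4, 4.7]
grip_width: 0.611
```

```bash
python3 - <<'E'
from h import *
st(); avg(3)
E
```

```text
t 22.7 pos [ 0.4351 -0.0728  0.0136] yaw 5.27 zax [ 5.e-04 -4.e-04 -1.e+00] F [-0.39 -2.39  4.72] M [-0.597  0.014  0.196] w 0.6115 q [0.08, 0.6, -0.02, 2.35, 0.05, 0.19, 1.67]
w 0.6140 +- 0.0005 F [-0.3  -2.86  6.49] pos [ 0.4352 -0.0728  0.0135] t 22.85
```

Lift carefully in small steps and see whether it stays in hand.

Request:
{"fn": "send_rows", "kwargs": {
  "motion": [
    [0, 0, 0, 0, 0, -4, 0.61],
    [0, 0, 0, 0, 0, -10, 0.61],
    [0, 0, 0, 0, 0, -18, 0.61],
    [0, 0, 0, 0, 0, -26, 0.61],
    [0, 0, 0, 0, 0, -34, 0.61],
    [0, 0, 0, 0, 0, -40, 0.61],
    [0, 0, 0, 0, 0, -40, 0.61]
  ]
}}

```text
clock: 23.55
tool_pos: [0.4358, -0.0728, 0.0545]
eef_rot: [0.001, -0.046, 0.999, -0.0]
wrist_force: [0.3, -0.3, -1.4]
grip_width: 0.615
```

```bash
python3 - <<'E'
from h import *
st(); avg(3); d=snap("side","s11.png"); t=snap("top","t11.png")
for n in ("s11.png","t11.png"):
    d=load(n); c=d["pixels"].astype(int); v,u=np.nonzero((c[...,0]>150)&(c[...,1]>120)&(c[...,2]<.4*c[...,1])); uv=np.c_[u,v]; P=w_depth(d,uv)
    k=(abs(P[:,0]-.61)<.07)&(abs(P[:,1]+.045)<.06); Q=w_plane(d,uv[k],.016); print(n,k.sum(),"z",P[k,2].min().round(3),np.median(P[k,2]).round(3),P[k,2].max().round(3),Q.min(0).round(3),Q.max(0).round(3),cv2.minAreaRect(Q[:,:2].astype(np.float32)*1000))
im=np.vstack([cv2.resize(load("s11.png")["pixels"][140:260,200:400],(500,300)),cv2.resize(load("t11.png")["pixels"][90:210,250:450],(500,300))])
cv2.imwrite("pics/c11.png",im[...,::-1]); st()
E
```

```text
t 23.55 pos [ 0.4358 -0.0728  0.0545] yaw 5.28 zax [ 2.3e-03 -5.0e-04 -1.0e+00] F [ 0.31 -0.35 -1.39] M [0.011 0.019 0.041] w 0.6153 q [0.08, 0.51, -0.03, 2.34, 0.05, 0.29, 1.68]
w 0.6108 +- 0.0016 F [ 0.83 -0.24 -2.4 ] pos [ 0.4351 -0.0728  0.0535] t 23.7
s11.png 67 z 0.008 0.018 0.02 [ 0.58  -0.059  0.016] [ 0.613 -0.026  0.016] ((594.0864868164062, -41.0144157409668), (32.42058181762695, 31.244617462158203), 10.592519760131836)
t11.png 170 z -0.003 0.077 0.084 [ 0.557 -0.091  0.016] [ 0.612 -0.037  0.016] ((584.69091796875, -64.45658874511719), (54.03549575805664, 55.009315490722656), 89.87995910644531)
t 23.8 pos [ 0.4349 -0.0728  0.0533] yaw 5.29 zax [-3.e-04 -4.e-04 -1.e+00] F [-0.12  0.15 -2.38] M [-0.01   0.007  0.006] w 0.6129 q [0.08, 0.51, -0.03, 2.34, 0.05, 0.29, 1.68]
```

View pics/c11.png

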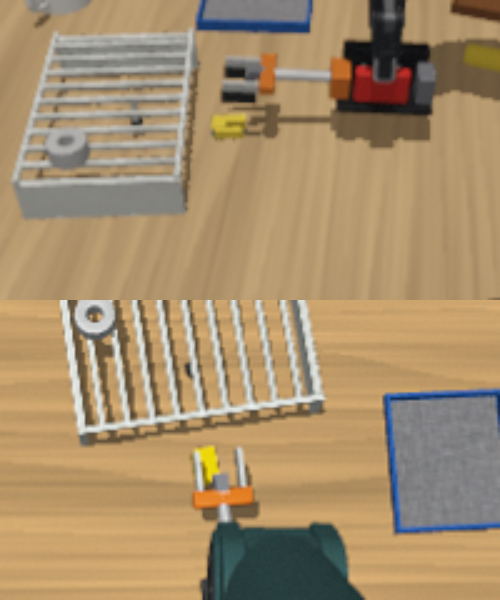

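Request:
{"fn": "send_rows", "kwargs": {
  "motion": [
    [0, 0, 0, 0, -10, 0, 0.61],
    [0, 0, 0, 0, -30, 0, 0.61],
    [0, 0, 0, -4, -50, 0, 0.61],
    [0, 0, 0, -8, -65, 0, 0.61],
    [0, 0, 0, -10, -70, 0, 0.61],
    [0, 0, 0, -10, -70, 12, 0.61],
    [0, 0, 0, -10, -70, 24, 0.61],
    [0, 0, 0, -10, -70, 30, 0.61],
    [0, 0, 0, -10, -70, 34, 0.61],
    [0, 0, 0, -10, -70, 37, 0.61],
    [0, 0, 0, -10, -70, 39, 0.61],
    [0, 0, 0, -10, -70, 40, 0.61],
    [0, 0, 0, -10, -70, 40, 0.61]
  ]
}}

```text
clock: 25.1
tool_pos: [0.4514, -0.1415, 0.0134]
eef_rot: [-0.0, -0.046, 0.999, -0.0]
wrist_force: [-0.7, -0.1, -2.0]
grip_width: 0.613
```

```bash
python3 - <<'E'
from h import *
st(); snap("side","s12.png"); snap("top","t12.png"); T=pose()[:2,3]; e=np.array([np.cos(np.radians(5.3)),np.sin(np.radians(5.3))])
for n in("s12.png","t12.png"): reach(n,5.3,.0,T+.158*e)
E
```

```text
t 25.1 pos [ 0.4514 -0.1415  0.0134] yaw 5.3 zax [-0.e+00 -4.e-04 -1.e+00] F [-0.69 -0.13 -1.96] M [-0.02   0.057 -0.001] w 0.6126 q [0.23, 0.61, -0.04, 2.28, 0.09, 0.25, 1.79]
s12.png head 58 along -0.0407 [-0.0471 -0.0341] lat mid 0.003 [-0.0235  0.0294] z 0.0423
s12.png jaw 130 along -0.0042 [-0.0154  0.0069] lat mid 0.0034 [-0.0188  0.0256] z 0.0292
t12.png head 129 along -0.0411 [-0.048  -0.0339] lat mid 0.0026 [-0.0241  0.0293] z 0.0396
t12.png jaw 53 along -0.0058 [-0.0152  0.0045] lat mid 0.0016 [-0.0212  0.0244] z 0.0363
```

Request:
{"fn": "send_rows", "kwargs": {
  "motion": [
    [0, 0, 0, 0, 0, 1.5, 0.61],
    [0, 0, 0, 0, 0, 3, 0.61],
    [0, 0, 0, 0, 0, 4, 0.61],
    [0, 0, 0, 0, 0, 4, 0.61]
  ]
}}

```text
clock: 25.6
tool_pos: [0.4532, -0.142, 0.0101]
eef_rot: [0.002, -0.046, 0.999, -0.001]
wrist_force: [0.8, -0.8, 4.8]
grip_width: 0.612
```

```bash
python3 - <<'E'
from h import *
st(); snap("side","s12.png"); T=pose()[:2,3]; e=np.array([np.cos(np.radians(5.3)),np.sin(np.radians(5.3))])
for n in("s12.png",): reach(n,5.3,.0,T+.158*e)
E
```

```text
t 25.6 pos [ 0.4532 -0.142   0.0101] yaw 5.28 zax [ 0.0035 -0.0012 -1.    ] F [ 0.81 -0.79  4.8 ] M [-0.011 -0.329 -0.01 ] w 0.6119 q [0.23, 0.62, -0.03, 2.28, 0.09, 0.24, 1.78]
s12.png head 56 along -0.0414 [-0.0476 -0.0346] lat mid 0.0031 [-0.0218  0.028 ] z 0.0333
s12.png jaw 85 along -0.0059 [-0.015   0.0049] lat mid 0.001 [-0.023   0.0249] z 0.0246
```

Request:
{"fn": "send_rows", "kwargs": {
  "motion": [
    [0, 0, 0, 0, 0, 0, 0.68],
    [0, 0, 0, 0, 0, 0, 0.7],
    [0, 0, 0, 0, 0, 0, 0.7],
    [0, 0, 0, 0, 0, 0, 0.66],
    [0, 0, 0, 0, 0, 0, 0.62],
    [0, 0, 0, 0, 0, 0, 0.62],
    [0, 0, 0, 0, 0, 0, 0.62]
  ]
}}

```text
clock: 26.35
tool_pos: [0.4528, -0.1436, 0.0105]
eef_rot: [0.002, -0.045, 0.999, -0.001]
wrist_force: [-1.6, -3.5, 5.5]
grip_width: 0.62
```

```bash
python3 - <<'E'
from h import *
st(); avg(3); snap("side","s13.png"); snap("top","t13.png"); T=pose()[:2,3]; e=np.array([np.cos(np.radians(5.3)),np.sin(np.radians(5.3))])
for n in("s13.png","t13.png"): reach(n,5.3,.0,T+.158*e)
# cell
l=np.array([-e[1],e[0]])
for n in ("s13.png","t13.png"):
    d=load(n); c=d["pixels"].astype(int); v,u=np.nonzero((c[...,0]>140)&(c[...,1]>110)&(c[...,2]<.45*c[...,1])); uv=np.c_[u,v]; P=w_depth(d,uv)
    k=(abs(P[:,0]-.6)<.06)&(abs(P[:,1]+.04)<.04)&(P[:,2]<.03)&(P[:,2]>.004); t=k&(P[:,2]>.012); Q=w_plane(d,uv[t],.016); m=cv2.minAreaRect(Q[:,:2].astype(np.float32)*1000); print(n,k.sum(),t.sum(),m, "mean",Q.mean(0).round(4), "zmed",np.median(P[t,2]).round(4))
    # non-wood object mask incl. blue band: by height
    vv,uu=np.mgrid[0:400,0:640]; uv=np.c_[uu.ravel(),vv.ravel()]; uv=uv[d["z_map"].ravel()>0]; P=w_depth(d,uv)
    k=(abs(P[:,0]-.595)<.035)&(abs(P[:,1]+.04)<.035)&(P[:,2]>.010)&(P[:,2]<.03)
    Q=w_plane(d,uv[k],.016); print("  by height",k.sum(),cv2.minAreaRect(Q[:,:2].astype(np.float32)*1000),Q.mean(0).round(4),d["pixels"][uv[k][:,1],uv[k][:,0]].mean(0))
E
```

```text
t 26.35 pos [ 0.4528 -0.1436  0.0105] yaw 5.19 zax [ 0.0031 -0.0028 -1.    ] F [-1.61 -3.47  5.47] M [-0.689  0.238  0.085] w 0.6199 q [0.23, 0.62, -0.03, 2.28, 0.09, 0.24, 1.79]
w 0.6234 +- 0.0001 F [-0.75 -3.52  5.17] pos [ 0.4527 -0.1436  0.0105] t 26.5
s13.png head 59 along -0.0416 [-0.0477 -0.0343] lat mid 0.0012 [-0.0265  0.0289] z 0.033
s13.png jaw 76 along -0.005 [-0.0144  0.0049] lat mid 0.0023 [-0.0215  0.026 ] z 0.0244
t13.png head 122 along -0.0419 [-0.0488 -0.0344] lat mid 0.0014 [-0.0249  0.0278] z 0.0301
t13.png jaw 43 along -0.0066 [-0.0153  0.0029] lat mid 0.0008 [-0.0226  0.0241] z 0.0262
s13.png 103 85 ((594.9248657226562, -43.991058349609375), (32.38439178466797, 28.667490005493164), 9.238631248474121) mean [ 0.5949 -0.0455  0.016 ] zmed 0.0176
  by height 106 ((596.4362182617188, -45.19849395751953), (34.98018264770508, 32.60688018798828), 9.23802661895752) [ 0.5957 -0.0455  0.016 ] [195.45283019 172.28301887  64.5754717 ]
t13.png 133 107 ((594.4764404296875, -47.25230407714844), (35.07108688354492, 23.684284210205078), 7.269284725189209) mean [ 0.5942 -0.0481  0.016 ] zmed 0.0154
  by height 130 ((593.611572265625, -47.53285217285156), (36.72957992553711, 23.897686004638672), 8.579007148742676) [ 0.5939 -0.0481  0.016 ] [228.03846154 207.26923077  16.        ]
```

```bash
python3 - <<'E'
from h import *
go([.4370,-.0704,.0505],7.5)
E
```

```text
row [-0.0031, 0.0028, -0.0403] [8.9, 74.2, -40.2] deg 2.3
```

Request:
{"fn": "send_rows", "kwargs": {
  "motion": [
    [0, 0, 0, 0, 0, -4, 0.62],
    [0, 0, 0, 0, 0, -12, 0.62],
    [0, 0, 0, 0, 0, -24, 0.62],
    [0, 0, 0, 0, 0, -36, 0.62],
    [-0.003, 0.003, -0.01, 2, 10, -40, 0.62],
    [-0.003, 0.003, -0.02, 4, 30, -40, 0.62],
    [-0.003, 0.003, -0.03, 6, 50, -40, 0.62],
    [-0.003, 0.003, -0.04, 8, 66, -40, 0.62],
    [-0.003, 0.003, -0.04, 8.9, 73, -40, 0.62],
    [-0.003, 0.003, -0.04, 8.9, 74.2, -40, 0.62],
    [-0.003, 0.003, -0.04, 8.9, 74.2, -40, 0.62],
    [-0.003, 0.003, -0.04, 8.9, 74.2, -40, 0.62]
  ]
}}

```text
clock: 27.8
tool_pos: [0.4374, -0.0712, 0.0504]
eef_rot: [0.0, -0.065, 0.998, -0.0]
wrist_force: [0.2, -0.0, -2.8]
grip_width: 0.618
```

```bash
python3 - <<'E'
from h import *
st(); avg(3); snap("side","s14.png"); snap("top","t14.png"); T=pose()[:2,3]; e=np.array([np.cos(np.radians(7.5)),np.sin(np.radians(7.5))])
for n in("s14.png","t14.png"): reach(n,7.5,.040,T+.158*e)
l=np.array([-e[1],e[0]]); D=np.array([.5943,-.0472])-T; print("cell rel TCP along,lat",(D@e).round(4),(D@l).round(4))
go([.4370,-.0704,.013],7.5)
E
```

```text
t 27.8 pos [ 0.4374 -0.0712  0.0504] yaw 7.41 zax [ 3.e-04 -6.e-04 -1.e+00] F [ 0.24 -0.01 -2.77] M [ 0.04   0.049 -0.069] w 0.6184 q [0.09, 0.52, -0.04, 2.33, 0.06, 0.29, 1.69]
w 0.6195 +- 0.0019 F [ 0.1  -0.03 -2.17] pos [ 0.4372 -0.0712  0.0503] t 27.95
s14.png head 67 along -0.0413 [-0.0462 -0.0352] lat mid 0.0005 [-0.0267  0.0278] z 0.0323
s14.png jaw 90 along -0.0058 [-0.0153  0.0053] lat mid 0.0016 [-0.0228  0.026 ] z 0.0244
t14.png head 137 along -0.0419 [-0.0485 -0.0348] lat mid 0.0012 [-0.0259  0.0282] z 0.0296
t14.png jaw 42 along -0.0063 [-0.0152  0.0027] lat mid 0.0006 [-0.0229  0.0241] z 0.0259
cell rel TCP along,lat 0.1589 0.003
row [-0.0003, -0.0002, -0.0013] [0.1, 0.6, 37.2] deg 0.1
```

Request:
{"fn": "send_rows", "kwargs": {
  "motion": [
    [0, 0, 0, 0, 0.6, 5, 0.62],
    [0, 0, 0, 0, 0.6, 13, 0.62],
    [0, 0, 0, 0, 0.6, 21, 0.62],
    [0, 0, 0, 0, 0.6, 28, 0.62],
    [0, 0, 0, 0, 0.6, 33, 0.62],
    [0, 0, 0, 0, 0.6, 36, 0.62],
    [0, 0, 0, 0, 0.6, 37.2, 0.62],
    [0, 0, 0, 0, 0.6, 37.2, 0.62]
  ]
}}

```text
clock: 28.85
tool_pos: [0.437, -0.0704, 0.0129]
eef_rot: [-0.0, -0.065, 0.998, -0.0]
wrist_force: [0.2, -0.5, -1.7]
grip_width: 0.623
```

```bash
python3 - <<'E'
from h import *
st(); avg(2); snap("side","s15.png"); T=pose()[:2,3]; e=np.array([np.cos(np.radians(7.5)),np.sin(np.radians(7.5))])
reach("s15.png",7.5,.002,T+.158*e); go([.4370,-.0704,.013],7.5)
E
```

```text
t 28.85 pos [ 0.437  -0.0704  0.0129] yaw 7.42 zax [-4.e-04 -3.e-04 -1.e+00] F [ 0.19 -0.54 -1.7 ] M [-0.012 -0.008  0.02 ] w 0.6233 q [0.07, 0.6, -0.02, 2.35, 0.07, 0.19, 1.69]
w 0.6214 +- 0.0009 F [ 0.3  -0.15 -2.23] pos [ 0.4372 -0.0704  0.0132] t 28.95
s15.png head 73 along -0.0416 [-0.0474 -0.0344] lat mid 0.0014 [-0.026   0.0288] z 0.0332
s15.png jaw 123 along -0.0044 [-0.0158  0.0097] lat mid 0.0021 [-0.0217  0.0259] z 0.0205
row [-0.0004, 0.0003, -0.0015] [0.2, 0.1, 0.3] deg 0.1
```

Request:
{"fn": "send_rows", "kwargs": {
  "motion": [
    [0, 0, 0, 0, -0.5, 0, 0.6],
    [0, 0, 0, 0, -1, 0, 0.58],
    [0, 0, 0, 0, -1.5, 0, 0.56],
    [0, 0, 0, 0, -2, 0, 0.545],
    [0, 0, 0, 0, -2.2, 0, 0.54],
    [0, 0, 0, 0, -2.2, 0, 0.535],
    [0, 0, 0, 0, -2.2, 0, 0.535],
    [0, 0, 0, 0, -2.2, 0, 0.535]
  ]
}}

```text
clock: 29.8
tool_pos: [0.4375, -0.0725, 0.0133]
eef_rot: [0.0, -0.065, 0.998, -0.0]
wrist_force: [0.5, 0.0, -1.9]
grip_width: 0.537
```

```bash
python3 - <<'E'
from h import *
st(); avg(12)
E
```

```text
t 29.8 pos [ 0.4375 -0.0725  0.0133] yaw 7.42 zax [ 4.e-04 -3.e-04 -1.e+00] F [ 0.45  0.02 -1.85] M [ 0.055 -0.035  0.033] w 0.5369 q [0.08, 0.6, -0.02, 2.35, 0.07, 0.2, 1.69]
w 0.5384 +- 0.0005 F [-0.12  0.11 -2.27] pos [ 0.4375 -0.0726  0.0133] t 30.4
```

Request:
{"fn": "send_rows", "kwargs": {
  "motion": [
    [0, 0, 0, 0, 0, 0, 0.53],
    [0, 0, 0, 0, 0, 0, 0.53],
    [0, 0, 0, 0, 0, 0, 0.53]
  ]
}}

```text
clock: 30.7
tool_pos: [0.4375, -0.0726, 0.0133]
eef_rot: [0.0, -0.065, 0.998, -0.0]
wrist_force: [0.0, 0.4, -2.7]
grip_width: 0.533
```

```bash
python3 - <<'E'
from h import *
st(); avg(14); snap("side","s16.png"); snap("top","t16.png"); T=pose()[:2,3]; e=np.array([np.cos(np.radians(7.5)),np.sin(np.radians(7.5))])
for n in("s16.png","t16.png"): reach(n,7.5,.0,T+.158*e)
E
```

```text
t 30.7 pos [ 0.4375 -0.0726  0.0133] yaw 7.42 zax [ 4.e-04 -4.e-04 -1.e+00] F [ 0.04  0.45 -2.7 ] M [0.013 0.052 0.046] w 0.5331 q [0.08, 0.6, -0.02, 2.35, 0.07, 0.2, 1.69]
w 0.5357 +- 0.0006 F [-0.06 -0.15 -2.19] pos [ 0.4375 -0.0726  0.0132] t 31.4
s16.png head 75 along -0.0414 [-0.0474 -0.0336] lat mid 0.0051 [-0.0206  0.0309] z 0.0343
s16.png jaw 119 along -0.004 [-0.0154  0.0096] lat mid 0.0047 [-0.0136  0.0229] z 0.023
t16.png head 126 along -0.0419 [-0.0483 -0.0346] lat mid 0.0046 [-0.022   0.0311] z 0.0318
t16.png jaw 93 along -0.0033 [-0.0155  0.0107] lat mid 0.0046 [-0.0122  0.0214] z 0.0189
```

Request:
{"fn": "send_rows", "kwargs": {
  "motion": [
    [0, 0, 0, 0, 0, -1, 0.53],
    [0, 0, 0, 0, 0, -3, 0.53],
    [0, 0, 0, 0, 0, -5, 0.53],
    [0, 0, 0, 0, 0, -6, 0.53],
    [0, 0, 0, 0, 0, -6, 0.53]
  ]
}}

```text
clock: 32.0
tool_pos: [0.4375, -0.0726, 0.0194]
eef_rot: [0.0, -0.065, 0.998, -0.0]
wrist_force: [0.0, -0.6, -3.0]
grip_width: 0.536
```

```bash
cat >> h.py <<'E'
def chk(n,yaw,zlo):
    st(); avg(4); T=pose()[:2,3]; e=np.array([np.cos(np.radians(yaw)),np.sin(np.radians(yaw))]); l=np.array([-e[1],e[0]])
    for cam in ("side","top"):
        fn=cam+n+".png"; d=snap(cam,fn); reach(fn,yaw,zlo,T+.158*e)
        c=d["pixels"].astype(int); v,u=np.nonzero((c[...,0]>140)&(c[...,1]>110)&(c[...,2]<.45*c[...,1])); uv=np.c_[u,v]; P=w_depth(d,uv)
        a=(P[:,:2]-T)@e; b=(P[:,:2]-T)@l; k=(abs(a-.16)<.04)&(abs(b)<.04)&(P[:,2]-zlo<.03)
        if k.sum()>3: print("  cell",k.sum(),"a",np.percentile(a[k],[2,98]).round(4),"b",np.percentile(b[k],[2,98]).round(4),"z-zlo",(np.percentile(P[k,2],[5,50,95])-zlo).round(4))
E
python3 - <<'E'
from h import *
chk("17",7.5,.008)
E
```

```text
t 32.0 pos [ 0.4375 -0.0726  0.0194] yaw 7.42 zax [ 5.e-04 -4.e-04 -1.e+00] F [ 0.01 -0.59 -2.98] M [-0.057  0.092 -0.029] w 0.5357 q [0.08, 0.58, -0.03, 2.35, 0.07, 0.21, 1.69]
w 0.5359 +- 0.0007 F [-0.26 -0.14 -3.07] pos [ 0.4374 -0.0726  0.0192] t 32.2
side17.png head 71 along -0.0417 [-0.0475 -0.0343] lat mid 0.0054 [-0.0209  0.0316] z 0.0302
side17.png jaw 78 along -0.006 [-0.0156  0.0047] lat mid 0.0049 [-0.0126  0.0224] z 0.0236
  cell 50 a [0.1431 0.1756] b [-0.0074  0.0183] z-zlo [0.0045 0.0129 0.0152]
top17.png head 129 along -0.042 [-0.0486 -0.0341] lat mid 0.004 [-0.0227  0.0307] z 0.0272
top17.png jaw 38 along -0.0069 [-0.0155  0.0032] lat mid 0.0041 [-0.0128  0.021 ] z 0.0233
  cell 147 a [0.1206 0.1812] b [-0.016   0.0253] z-zlo [-0.0034  0.0106  0.0267]
```

Wrist load rose to 3.1 N: the cell is carried. Keep lifting slowly.

Request:
{"fn": "send_rows", "kwargs": {
  "motion": [
    [0, 0, 0, 0, 0, -2, 0.53],
    [0, 0, 0, 0, 0, -5, 0.53],
    [0, 0, 0, 0, 0, -9, 0.53],
    [0, 0, 0, 0, 0, -13, 0.53],
    [0, 0, 0, 0, 0, -17, 0.53],
    [0, 0, 0, 0, 0, -21, 0.53],
    [0, 0, 0, 0, 0, -25, 0.53],
    [0, 0, 0, 0, 0, -28, 0.53],
    [0, 0, 0, 0, 0, -30, 0.53],
    [0, 0, 0, 0, 0, -30, 0.53]
  ]
}}

```text
clock: 33.3
tool_pos: [0.4376, -0.0726, 0.0495]
eef_rot: [0.0, -0.065, 0.998, -0.0]
wrist_force: [0.2, -0.4, -3.1]
grip_width: 0.534
```

```bash
python3 - <<'E'
from h import *
chk("18",7.5,.038); go([.442,-.297,.0495],2)
E
```

```text
t 33.3 pos [ 0.4376 -0.0726  0.0495] yaw 7.42 zax [ 7.e-04 -4.e-04 -1.e+00] F [ 0.19 -0.39 -3.07] M [-0.024  0.079 -0.011] w 0.5344 q [0.09, 0.52, -0.04, 2.33, 0.06, 0.29, 1.7]
w 0.5355 +- 0.0014 F [-0.07 -0.39 -3.04] pos [ 0.4373 -0.0726  0.0491] t 33.5
side18.png head 73 along -0.0413 [-0.0483 -0.0351] lat mid 0.005 [-0.0213  0.0313] z 0.0305
side18.png jaw 66 along -0.0053 [-0.0149  0.0048] lat mid 0.0057 [-0.011   0.0224] z 0.0231
  cell 57 a [0.1447 0.1757] b [-0.0063  0.0172] z-zlo [0.0024 0.0132 0.0153]
top18.png head 132 along -0.0422 [-0.0489 -0.0347] lat mid 0.0043 [-0.0228  0.0315] z 0.0272
top18.png jaw 40 along -0.0065 [-0.0155  0.0026] lat mid 0.0041 [-0.0129  0.0211] z 0.0222
  cell 149 a [0.1206 0.1878] b [-0.0076  0.0262] z-zlo [0.0055 0.0106 0.0261]
row [-0.0003, -0.0003, 0.0946] [24.3, -223.2, -0.4] deg 5.4
```

```bash
python3 - <<'E'
from h import *
go([.4431,-.3026,.0495],2.5)
E
```

```text
row [-0.0003, -0.0003, 0.0859] [24.0, -228.9, -0.4] deg 4.9
```

Request:
{"fn": "send_rows", "kwargs": {
  "motion": [
    [0, 0, 0, 0, -2, 0, 0.53],
    [0, 0, 0.005, 1, -7, 0, 0.53],
    [0, 0, 0.01, 2, -15, 0, 0.53],
    [0, 0, 0.015, 3, -26, 0, 0.53],
    [0, 0, 0.02, 4, -40, 0, 0.53],
    [0, 0, 0.025, 6, -56, 0, 0.53],
    [0, 0, 0.03, 8, -73, 0, 0.53],
    [0, 0, 0.036, 10, -91, 0, 0.53],
    [0, 0, 0.043, 12, -109, 0, 0.53],
    [0, 0, 0.05, 14, -127, 0, 0.53],
    [0, 0, 0.057, 16, -145, 0, 0.53],
    [0, 0, 0.064, 18, -163, 0, 0.53],
    [0, 0, 0.07, 20, -180, 0, 0.53],
    [0, 0, 0.075, 21, -195, 0, 0.53],
    [0, 0, 0.08, 22, -208, 0, 0.53],
    [0, 0, 0.084, 23, -218, 0, 0.53],
    [0, 0, 0.086, 24, -225, 0, 0.53],
    [0, 0, 0.086, 24, -228, 0, 0.53],
    [0, 0, 0.086, 24, -229, 0, 0.53],
    [0, 0, 0.086, 24, -229, 0, 0.53]
  ]
}}

```text
clock: 35.6
tool_pos: [0.4431, -0.3021, 0.0491]
eef_rot: [-0.0, -0.022, 1.0, 0.0]
wrist_force: [-0.2, 0.7, -3.4]
grip_width: 0.537
```

```bash
python3 - <<'E'
from h import *
chk("19",2.5,.0375); go([.4431,-.3026,.0215],2.5)
E
```

```text
t 35.6 pos [ 0.4431 -0.3021  0.0491] yaw 2.54 zax [-5.e-04  2.e-04 -1.e+00] F [-0.19  0.65 -3.39] M [0.008 0.133 0.06 ] w 0.5366 q [0.57, 0.59, -0.08, 2.13, 0.11, 0.43, 2.02]
w 0.5326 +- 0.0008 F [-0.05 -0.45 -2.77] pos [ 0.4431 -0.3021  0.0491] t 35.8
side19.png head 40 along -0.0418 [-0.0481 -0.0359] lat mid 0.0038 [-0.0232  0.0308] z 0.0308
side19.png jaw 59 along -0.0055 [-0.0149  0.0045] lat mid 0.0063 [-0.0115  0.024 ] z 0.0222
  cell 22 a [0.1659 0.1761] b [-0.0022  0.0185] z-zlo [0.0044 0.0128 0.015 ]
top19.png head 124 along -0.0421 [-0.049  -0.0348] lat mid 0.0056 [-0.0205  0.0317] z 0.0283
top19.png jaw 51 along -0.0057 [-0.0148  0.0058] lat mid 0.0053 [-0.011   0.0217] z 0.0225
  cell 135 a [0.1207 0.1753] b [-0.0084  0.0208] z-zlo [0.0074 0.0114 0.0263]
row [-0.0001, -0.0003, 0.0006] [0.0, -0.3, 27.6] deg 0.0
```

Request:
{"fn": "send_rows", "kwargs": {
  "motion": [
    [0, 0, 0, 0, 0, 2, 0.53],
    [0, 0, 0, 0, 0, 6, 0.53],
    [0, 0, 0, 0, 0, 11, 0.53],
    [0, 0, 0, 0, 0, 16, 0.53],
    [0, 0, 0, 0, 0, 21, 0.53],
    [0, 0, 0, 0, 0, 25, 0.53],
    [0, 0, 0, 0, 0, 28, 0.53],
    [0, 0, 0, 0, 0, 30, 0.53],
    [0, 0, 0, 0, 0, 31, 0.53],
    [0, 0, 0, 0, 0, 31, 0.53]
  ]
}}

```text
clock: 36.9
tool_pos: [0.4431, -0.3024, 0.0181]
eef_rot: [-0.0, -0.022, 1.0, -0.0]
wrist_force: [-0.4, 0.0, -2.0]
grip_width: 0.538
```

```bash
python3 - <<'E'
from h import *
chk("20",2.5,.0065)
E
```

```text
t 36.9 pos [ 0.4431 -0.3024  0.0181] yaw 2.53 zax [-4.e-04 -2.e-04 -1.e+00] F [-0.38  0.03 -1.97] M [ 0.011  0.135 -0.003] w 0.5379 q [0.57, 0.64, -0.07, 2.14, 0.12, 0.36, 2.01]
w 0.5359 +- 0.0023 F [-0.55 -0.22 -2.4 ] pos [ 0.4432 -0.3023  0.0183] t 37.1Traceback (most recent call last):
  File "<stdin>", line 2, in <module>
  File "h.py", line 53, in chk
    fn=cam+n+".png"; d=snap(cam,fn); reach(fn,yaw,zlo,T+.158*e)
                       ~~~~^^^^^^^^
  File "h.py", line 8, in snap
    T=pose(); d=snapshot(name)
                ~~~~~~~~^^^^^^
ValueError: 200 camera calls are used up
```

Camera calls are used up (my averaging consumed them); the rest must go by force and pose. Lower to felt contact.

Request:
{"fn": "send_rows", "kwargs": {
  "motion": [
    [0, 0, 0, 0, 0, 0.5, 0.53],
    [0, 0, 0, 0, 0, 0.8, 0.53],
    [0, 0, 0, 0, 0, 0.8, 0.53]
  ]
}}

```text
clock: 37.4
tool_pos: [0.4432, -0.3024, 0.0176]
eef_rot: [0.0, -0.022, 1.0, -0.0]
wrist_force: [-1.6, 0.1, -2.3]
grip_width: 0.535
```

Request:
{"fn": "send_rows", "kwargs": {
  "motion": [
    [0, 0, 0, 0, 0, 0.4, 0.53],
    [0, 0, 0, 0, 0, 0.4, 0.53]
  ]
}}

```text
clock: 37.6
tool_pos: [0.4431, -0.3024, 0.0171]
eef_rot: [-0.0, -0.022, 1.0, -0.0]
wrist_force: [-0.7, 0.6, -2.7]
grip_width: 0.532
```

Request:
{"fn": "send_rows", "kwargs": {
  "motion": [
    [0, 0, 0, 0, 0, 0.5, 0.53],
    [0, 0, 0, 0, 0, 0.5, 0.53]
  ]
}}

```text
clock: 37.8
tool_pos: [0.443, -0.3025, 0.0166]
eef_rot: [-0.0, -0.022, 1.0, -0.0]
wrist_force: [-1.1, -1.1, -1.7]
grip_width: 0.538
```

```bash
python3 -c "
from h import *
st()"
```

```text
t 37.8 pos [ 0.443  -0.3025  0.0166] yaw 2.52 zax [-2.e-04 -4.e-04 -1.e+00] F [-1.08 -1.06 -1.67] M [-0.028  0.113  0.   ] w 0.538 q [0.57, 0.64, -0.07, 2.14, 0.12, 0.36, 2.01]
```

Request:
{"fn": "send_rows", "kwargs": {
  "motion": [
    [0, 0, 0, 0, 0, 0.5, 0.53],
    [0, 0, 0, 0, 0, 0.5, 0.53]
  ]
}}

```text
clock: 38.0
tool_pos: [0.4429, -0.3025, 0.0161]
eef_rot: [-0.0, -0.022, 1.0, -0.0]
wrist_force: [-0.7, -0.4, -0.5]
grip_width: 0.532
```

```bash
python3 -c "
from h import *
st()"
```

```text
t 38.0 pos [ 0.4429 -0.3025  0.0161] yaw 2.51 zax [-3.e-04 -4.e-04 -1.e+00] F [-0.67 -0.45 -0.45] M [-0.015  0.17  -0.002] w 0.5316 q [0.56, 0.64, -0.07, 2.14, 0.12, 0.36, 2.01]
```

Contact felt from TCP z 0.0173 (just the height expected for the cell on the floor). Open gently, keeping hold of the reacher.

Request:
{"fn": "send_rows", "kwargs": {
  "motion": [
    [0, 0, 0, 0, 0, 0, 0.535],
    [0, 0, 0, 0, 0.3, 0, 0.54],
    [0, 0, 0, 0, 0.6, 0, 0.55],
    [0, 0, 0, 0, 1.2, 0, 0.565],
    [0, 0, 0, 0, 2, 0, 0.58],
    [0, 0, 0, 0, 2.8, 0, 0.6],
    [0, 0, 0, 0, 3.5, 0, 0.62],
    [0, 0, 0, 0, 3.5, 0, 0.62],
    [0, 0, 0, 0, 3.5, 0, 0.62]
  ]
}}

```text
clock: 38.9
tool_pos: [0.4428, -0.299, 0.0161]
eef_rot: [-0.0, -0.022, 1.0, -0.0]
wrist_force: [0.2, -0.2, -1.7]
grip_width: 0.618
```

```bash
python3 -c "
from h import *
st()"
```

```text
t 38.9 pos [ 0.4428 -0.299   0.0161] yaw 2.51 zax [-3.e-04 -4.e-04 -1.e+00] F [ 0.18 -0.16 -1.68] M [0.027 0.04  0.016] w 0.6182 q [0.56, 0.64, -0.07, 2.15, 0.12, 0.35, 2.01]
```

Request:
{"fn": "send_rows", "kwargs": {
  "motion": [
    [0, 0, 0, 0, 0, -2, 0.62],
    [0, 0, 0, 0, 0, -6, 0.62],
    [0, 0, 0, 0, 0, -12, 0.62],
    [0, 0, 0, 0, 0, -20, 0.62],
    [0, 0, 0, 0, 0, -32, 0.62],
    [0, 0, 0, 0, 0, -46, 0.62],
    [0, 0, 0, 0, 0, -62, 0.62],
    [0, 0, 0, 0, 0, -78, 0.62],
    [0, 0, 0, 0, 0, -88, 0.62],
    [0, 0, 0, 0, 0, -90, 0.62],
    [0, 0, 0, 0, 0, -90, 0.62]
  ]
}}

```text
clock: 40.0
tool_pos: [0.4429, -0.299, 0.1065]
eef_rot: [0.0, -0.022, 1.0, -0.0]
wrist_force: [-0.6, 0.1, -1.1]
grip_width: 0.616
```

```bash
python3 -c "
from h import *
st(); go([.505,.3025,.106],-7)"
```

```text
t 40.0 pos [ 0.4429 -0.299   0.1065] yaw 2.51 zax [ 3.e-04 -8.e-04 -1.e+00] F [-0.61  0.14 -1.14] M [-0.026  0.043 -0.013] w 0.6162 q [0.58, 0.49, -0.1, 2.11, 0.09, 0.55, 2.03]
row [-0.0008, 0.0003, 0.166] [-88.4, 598.3, 0.0] deg 9.5
```

Request:
{"fn": "send_rows", "kwargs": {
  "motion": [
    [0, 0, 0, 0, 0, 0, 0.62],
    [0, 0, 0, 0, 0, 0, 0.62]
  ]
}}

```text
clock: 40.2
tool_pos: [0.4423, -0.2987, 0.1058]
eef_rot: [-0.001, -0.022, 1.0, -0.0]
wrist_force: [-0.0, -1.4, -2.0]
grip_width: 0.619
```

Request:
{"fn": "send_rows", "kwargs": {
  "motion": [
    [0, 0, 0, 0, 0, 0, 0.62]
  ]
}}

```text
clock: 40.3
tool_pos: [0.442, -0.2985, 0.1053]
eef_rot: [-0.001, -0.022, 1.0, 0.0]
wrist_force: [-1.4, -0.8, -2.3]
grip_width: 0.62
```

Request:
{"fn": "send_rows", "kwargs": {
  "motion": [
    [0, 0, 0, 0, 5, 0, 0.62],
    [0, 0, 0, -1, 15, 0, 0.62],
    [0, 0, 0.005, -2, 30, 0, 0.62],
    [0, 0, 0.01, -4, 50, 0, 0.62],
    [0, 0, 0.015, -6, 75, 0, 0.62],
    [0, 0, 0.02, -8, 100, 0, 0.62],
    [0, 0, 0.03, -11, 128, 0, 0.62],
    [0, 0, 0.04, -14, 156, 0, 0.62],
    [0, 0, 0.05, -18, 184, 0, 0.62],
    [0, 0, 0.06, -22, 212, 0, 0.62],
    [0, 0, 0.07, -26, 240, 0, 0.62],
    [0, 0, 0.075, -30, 268, 0, 0.62],
    [0, 0, 0.08, -34, 296, 0, 0.62],
    [0, 0, 0.085, -38, 324, 0, 0.62],
    [0, 0, 0.09, -42, 350, 0, 0.62],
    [0, 0, 0.1, -45, 374, 0, 0.62],
    [0, 0, 0.1, -48, 390, 0, 0.62],
    [0, 0, 0.1, -50, 398, 0, 0.62],
    [0, 0, 0.1, -50, 400, 0, 0.62],
    [0, 0, 0.1, -50, 400, 0, 0.62]
  ]
}}

```text
clock: 42.3
tool_pos: [0.4738, 0.1031, 0.1054]
eef_rot: [-0.001, 0.028, 1.0, 0.0]
wrist_force: [-0.0, 0.1, -1.8]
grip_width: 0.618
```

```bash
python3 -c "
from h import *
st(); go([.505,.3025,.05],-7)"
```

```text
t 42.3 pos [0.4738 0.1031 0.1054] yaw -3.2 zax [-2.6e-03  1.0e-04 -1.0e+00] F [-0.    0.08 -1.79] M [-0.068  0.012 -0.024] w 0.6183 q [-0.28, 0.44, -0.03, 2.21, 0.03, 0.49, 1.18]
row [-0.0001, -0.0026, 0.0664] [-20.2, 200.8, 55.3] deg 3.8
```

Request:
{"fn": "send_rows", "kwargs": {
  "motion": [
    [0, 0, 0.01, -1, 6, 0, 0.62],
    [0, 0, 0.015, -2, 18, 0, 0.62],
    [0, 0, 0.02, -4, 36, 0, 0.62],
    [0, 0, 0.03, -6, 58, 0, 0.62],
    [0, 0, 0.035, -9, 82, 0, 0.62],
    [0, 0, 0.04, -12, 108, 0, 0.62],
    [0, 0, 0.05, -14, 134, 0, 0.62],
    [0, 0, 0.055, -16, 158, 5, 0.62],
    [0, 0, 0.06, -18, 178, 12, 0.62],
    [0, 0, 0.066, -20, 192, 22, 0.62],
    [0, 0, 0.066, -20, 199, 34, 0.62],
    [0, -0.002, 0.066, -20, 201, 45, 0.62],
    [0, -0.002, 0.066, -20, 201, 52, 0.62],
    [0, -0.002, 0.066, -20, 201, 55, 0.62],
    [0, -0.002, 0.066, -20, 201, 55, 0.62]
  ]
}}

```text
clock: 43.8
tool_pos: [0.5045, 0.3011, 0.0497]
eef_rot: [-0.001, 0.062, 0.998, -0.001]
wrist_force: [-0.3, 0.2, -3.3]
grip_width: 0.618
```

```bash
python3 -c "
from h import *
st(); go([.505,.3025,.0125],-7)"
```

```text
t 43.8 pos [0.5045 0.3011 0.0497] yaw -7.07 zax [-0.0018 -0.0016 -1.    ] F [-0.28  0.24 -3.25] M [ 0.001  0.038 -0.002] w 0.6177 q [-0.62, 0.63, 0.01, 2.02, -0.01, 0.5, 0.84]
row [-0.0018, -0.0016, -0.0012] [-0.3, 1.5, 37.2] deg 0.2
```

Request:
{"fn": "send_rows", "kwargs": {
  "motion": [
    [-0.002, -0.002, 0, 0, 1, 10, 0.62],
    [-0.002, -0.002, 0, 0, 1, 20, 0.62],
    [-0.002, -0.002, 0, 0, 1, 28, 0.62],
    [-0.002, -0.002, 0, 0, 1, 33, 0.62],
    [-0.002, -0.002, 0, 0, 1, 35, 0.62],
    [-0.002, -0.002, 0, 0, 1, 36, 0.62],
    [-0.002, -0.002, 0, 0, 1, 36.5, 0.62],
    [-0.002, -0.002, 0, 0, 1, 36.5, 0.62]
  ]
}}

```text
clock: 44.6
tool_pos: [0.5048, 0.3022, 0.0134]
eef_rot: [0.0, 0.062, 0.998, 0.0]
wrist_force: [-0.5, -0.9, -2.9]
grip_width: 0.622
```

Request:
{"fn": "send_rows", "kwargs": {
  "motion": [
    [0, 0, 0, 0, 0, 0.7, 0.62],
    [0, 0, 0, 0, 0, 0.7, 0.62]
  ]
}}

```text
clock: 44.8
tool_pos: [0.505, 0.3023, 0.0129]
eef_rot: [0.001, 0.062, 0.998, 0.0]
wrist_force: [-0.9, -0.3, -1.7]
grip_width: 0.623
```

Request:
{"fn": "send_rows", "kwargs": {
  "motion": [
    [0, 0, 0, 0, 0, 0.7, 0.62],
    [0, 0, 0, 0, 0, 0.7, 0.62]
  ]
}}

```text
clock: 45.0
tool_pos: [0.505, 0.3024, 0.0122]
eef_rot: [0.001, 0.062, 0.998, 0.0]
wrist_force: [0.5, -0.0, -2.8]
grip_width: 0.618
```

Request:
{"fn": "send_rows", "kwargs": {
  "motion": [
    [0, 0, 0, 0, 0, 0.7, 0.62],
    [0, 0, 0, 0, 0, 0.7, 0.62]
  ]
}}

```text
clock: 45.2
tool_pos: [0.5049, 0.3023, 0.0115]
eef_rot: [0.001, 0.062, 0.998, 0.0]
wrist_force: [0.2, 0.7, -2.4]
grip_width: 0.624
```

Request:
{"fn": "send_rows", "kwargs": {
  "motion": [
    [0, 0, 0, 0, 0, 0.7, 0.62],
    [0, 0, 0, 0, 0, 0.7, 0.62]
  ]
}}

```text
clock: 45.4
tool_pos: [0.5049, 0.3023, 0.0107]
eef_rot: [0.001, 0.062, 0.998, 0.0]
wrist_force: [0.4, -0.0, -2.0]
grip_width: 0.621
```

Request:
{"fn": "send_rows", "kwargs": {
  "motion": [
    [0, 0, 0, 0, 0, 0.7, 0.62],
    [0, 0, 0, 0, 0, 0.7, 0.62]
  ]
}}

```text
clock: 45.6
tool_pos: [0.505, 0.3024, 0.0106]
eef_rot: [0.001, 0.062, 0.998, 0.0]
wrist_force: [-1.3, 0.6, 3.3]
grip_width: 0.616
```

Foot on the bench (force rose to +3 N at z 0.0106). Release and retreat upward.

Request:
{"fn": "send_rows", "kwargs": {
  "motion": [
    [0, 0, 0, 0, 0, 0, 0.64],
    [0, 0, 0, 0, 0, 0, 0.66],
    [0, 0, 0, 0, 0, 0, 0.7],
    [0, 0, 0, 0, 0, 0, 0.85],
    [0, 0, 0, 0, 0, 0, 1],
    [0, 0, 0, 0, 0, 0, 1],
    [0, 0, 0, 0, 0, 0, 1],
    [0, 0, 0, 0, 0, -10, 1],
    [0, 0, 0, 0, 0, -25, 1],
    [0, 0, 0, 0, 0, -50, 1],
    [0, 0, 0, 0, 0, -80, 1],
    [0, 0, 0, 0, 0, -110, 1],
    [0, 0, 0, 0, 0, -140, 1],
    [0, 0, 0, 0, 0, -150, 1],
    [0, 0, 0, 0, 0, -150, 1],
    [0, 0, 0, 0, 0, -150, 1]
  ]
}}

```text
clock: 47.2
tool_pos: [0.5042, 0.302, 0.1602]
eef_rot: [0.0, 0.062, 0.998, 0.0]
wrist_force: [0.0, 0.5, 0.1]
grip_width: 1.002
```

```bash
python3 -c "
from h import *
st()
try: snap('top','tf.png')
except Exception as x: print(x)
print(sign_off())"
```

```text
t 47.2 pos [0.5042 0.302  0.1602] yaw -7.06 zax [ 6.e-04  4.e-04 -1.e+00] F [0.03 0.54 0.11] M [-0.045  0.002 -0.004] w 1.0017 q [-0.63, 0.47, 0.01, 1.96, -0.01, 0.71, 0.84]
200 camera calls are used up
the job is handed in; nothing more can be done
None
```

I drew the cell out from under the riser with the reacher and set it down in the blue tray. I then put the reacher back on its foot at its original spot and handed the job in at 47 s. The end state was not seen by camera, and there was one slip on the way.

**The slip:** on the first lift, just outside the riser, the reacher came out of the gripper. Its jaws ended up resting on top of the cell. The cell stayed on the bench, but it may have dropped up to a few centimetres at that point. I don't know why the reacher slipped. I set it down flat and gripped it again about 3 mm deeper. I then took the cell from above, out in the open, with about 10 N per jaw estimated from the gripper's position error.

**Last checks that held:**
- **Carrying:** the wrist load was about 3.0 N with the cell and about 2.2 N after its release.
- **Setting the cell down:** I felt contact at the height expected for the tray floor.
- **Setting the reacher down:** I felt contact at the height expected for its foot on the bench. The gripper ended open and clear, with no force on it.

**What is not confirmed:**
- **No final picture:** my averaging of readings used up all 200 camera calls before the cell touched the tray. That the cell lies flat in the tray and the reacher stands clear of everything rests on forces and positions alone.
- **Jaw force:** the 10 N is my estimate, roughly 7 to 12 N, against the limits of 5 and 15 N.

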